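Hang painted bells on the drying rail

TASK

Turn the dryer's damper handle fully shut first, so that no dust blows while you work. Then hang every freshly painted bell by its hook on the sloped drying rail and let it slide down to the stop or up against the bell before it, and when all of them hang there at rest turn the damper fully open. Leave the brush pot and the paint jar where they are.

Things in the scene. Friction and masses are not known exactly. Their poses are not given: they have to be found in the camera images.
- rail_bar: sloped drying rail: slippery white round bar, 12 mm diameter, on a steel stand. Origin on the bar's axis at the face of the black rubber stop plate (44 x 110 mm) at the low end, 180 mm above the table. y runs up along the bar (0.14 rad above level), x is level, across the bar, away from the robot; z is square to the bar, upward. Bar free from y = 0 to y = 0.40 m (red end cap, 24 mm).
- rail_load (a point): point on the bar's axis near its high end, 0.315 m up from the stop: a good place to hang a carrier; same axes as rail_bar. A carrier hung level across the bar and let go slides down by itself to the stop or the one before it. They queue 62 mm apart, the first with its centre at about y = 0.031 of rail_bar. The stand's base plate is 90 x 500 x 12 mm, with a 16 mm post at each end.
- damper (a joint): angle of the dryer's vent damper handle, rad: 0 = fully shut (handle points to -x of the dryer, the robot side, red mark), 1.571 = fully open (handle points to +y of the dryer, towards the rail, green mark), firm stops at both. Upright axis, opens clockwise seen from above, stays where it is left (0.10 N m friction).
- damper_knob (a point): centre of the upright black round knob on the end of the yellow damper handle: 18 mm diameter, 40 mm tall (this point is 19 mm below its top and 147 mm above the table), 80 mm from the pivot. Can be pinched from above or pushed sideways.
- damper_pivot (a point): fixed point on the damper handle's pivot axis, at the height of the knob's centre, over the middle of the grey dryer box (180 x 130 x 110 mm high). Its x and y axes are those of the box (x away from the robot, y towards the rail). With the joint at q the knob is at (-0.08 cos q, +0.08 sin q) m in these axes.
- brush_pot: loose black brush-water cup, 84 mm diameter, 100 mm tall; a bystander. Origin at the centre of its underside.
- paint_jar: loose paint jar with a white cap, 66 mm diameter, 80 mm tall; a bystander. Origin at the centre of its underside.
- carrier1_grip (a point): centre of the black grip tab on top of the carrier with the red bell (may be absent): 118 mm above its underside, on its centre line; z up along the carrier. Heights above the underside: bell 0 to 48 mm, 58 mm diameter at the bottom, narrowing upward; C-shaped steel hook 48 to 94 mm; tab 94 to 142 mm, 10 mm thick in x, 24 mm along y. All carriers are alike.
- carrier2_grip (a point): centre of the black grip tab on top of the carrier with the blue bell (may be absent): 118 mm above its underside, on its centre line; z up along the carrier. Hook of every carrier: 36 mm wide along y, upright strip on the -x side, mouth open to +x (48 to 75 mm above the underside); 21 mm wide inside in x; flat underside of its bridge at 88 mm (bridge 27 x 62 mm, long along y, 6 mm thick, with end plates up to 106 mm); a lip hangs from the bridge to 75 mm on the +x side.
- carrier3_grip (a point): centre of the black grip tab on top of the carrier with the orange bell (may be absent): 118 mm above its underside, on its centre line; z up along the carrier. To hang one, the bar must enter the mouth from the +x side, then the bridge comes down on the bar. Hung, the tab centre is 36 mm above the bar's axis.
- carrier4_grip (a point): centre of the black grip tab on top of the carrier with the green bell (may be absent): 118 mm above its underside, on its centre line; z up along the carrier. Carriers weigh about 0.18 kg, are heavy at the bottom, and stand upright on the table at the start, mouths roughly away from the robot (yaw within 0.5 rad).
- carrier5_grip (a point): centre of the black grip tab on top of the carrier with the yellow bell (may be absent): 118 mm above its underside, on its centre line; z up along the carrier. Made like carrier1.

How it is judged:
By the outcome, as a careful person would: the job done as asked, in the order asked, and still so for the second after the job is handed in, with the robot touching nothing.
Of carrier1, carrier2, carrier3, carrier4, carrier5 only 3 to 5 are there at a start; the rules pass over those that are not, and their reading is None.
At some moment in a run one of carrier1, carrier2, carrier3, carrier4, carrier5 may be knocked a few centimetres aside while the robot is not near it.
It also fails if it takes over 210 s, if anything falls off the work surface, if the arm or the gripper's body presses on something with over 40 N, if the wrist force passes 120 N, or if a joint passes its speed limit or range.

ROBOT

A 6-joint arm with a two-finger parallel gripper is mounted at the origin on the work surface. World frame = base frame: x ahead of the robot, y to its left, z up, the work surface at z = 0. Lengths are in mm, angles in degrees, forces in N, time in s.
With the tool pointing down it reaches from about 300 to 850 mm from the base axis. Payload 4.2 kg.
Tool frame: the origin (TCP) lies at the very end of the fingers, on their centre line; the grasp point (between the pads) lies 19 mm behind it (env.grasp_offset is the distance from the TCP to the grasp point, in mm); z points along the fingers, y is the line along which they close (so a half turn about z gives the same grasp; the last joint's range is limited). The gripper opens to 91 mm and grips with 3 to 60 N. Pads are 32 mm wide; open, the fingers measure 118 mm over their backs; the gripper's body (76 mm by 178 mm) begins 60 mm behind the grasp point.
Start: joints at [65.088, 18.312, 89.639, -0, 72.044, -1.146], TCP at [231.733, 526.254, 213.976] pointing down, gripper open.
Joint ranges: [-177.97, 177.97], [-48.28, 115.42], [12.27, 149.76], [-77.06, 257.06], [2.81, 150.46], [-146.56, 146.56]. Speed limits (degrees/s): [147.25, 147.25, 180, 180, 180, 180].

INTERFACE

Orientations are given as [roll, pitch, yaw] about the fixed x, y, z axes, in that order (R = Rz(yaw) Ry(pitch) Rx(roll)).
In Python, from workcell import env gives the robot as it stands. The module is installed in compiled form; this text tells all that it offers.
- The arm moves only by the tool send_rows, never from a script. Its argument "motion" is a list of rows, each an object of numbers: "tx", "ty", "tz": the shift along the tool's x, y, z in units of 500 mm (1.0 is 500 mm); "rx", "ry", "rz": the turn, a rotation vector about the tool's x, y, z in units of 30 degrees (1.0 is 30 degrees); "gripper": the closure, from -1 (fully open) to 1 (shut). In form: [{"tx": .., "ty": .., "tz": .., "rx": .., "ry": .., "rz": .., "gripper": ..}, ...]. A call has 1 to 12 rows; each row shifts and turns the commanded pose from where the row before left it, along the tool's axes as they then stand; what a row does not reach is not made up. A row lasts 1/8 s, in which the tool goes at most 62.5 mm and 10.7 degrees, less where a joint would pass 70% of its speed; a pose out of reach is approached as far as the arm can. A call with a number of a shift or a turn outside -1 to 1 is refused whole. A call with a gripper value outside its range is refused whole. The fingers move at their own pace and stop on an object; "grip_force" is the grip in N (left out, the last holds). Time passes only in rows, so rows that do not move let the fingers close. It gives the time, the measured TCP pose, the force, the opening and the grip force at its end, in the units of the state.
- env.state(): the state, without advancing time (a new reading comes with each control period).
- env.grab_frame(name): name is "side" or "top"; returns a dict with "frame" (420x560x3 uint8, red, green, blue), "vertical_fov" (degrees; the focal length in pixels is half the picture's height over the tangent of half this angle, whatever the lens; pixels are square), "cx", "cy" (the principal point, pixels), "k1" (the pictures are not rectified: a ray, as slopes to the right and down, at radius r is drawn at 1 + k1 r^2 times it, then the intrinsics apply), "rvec" (rotation vector, rad) and "tvec" (3), from world to camera coordinates, as OpenCV has them. Camera axes: x right, y down, z forward; pixel columns grow to the right and rows downward; lengths in mm; the calibration is good to about 2 mm. A picture is of the moment at which its call begins. There is no depth.
- env.job_done(): hands the job in; it is judged then, once.
The state is a dict: "time_s": time; "qpos": joint angles; "qvel": joint speeds; "effort": joint torques, N m; "ee_pos": TCP position; "ee_rot": TCP orientation; "force": force on the tool from outside, world axes, zero at the start; "torque": the same for the moment, N m; "gripper_width": finger opening in mm; "gripper_force": force on a finger pad.
Only numpy, scipy, OpenCV 4.12 (cv2) and the standard library are available. Lean on these libraries where they do the work, as an engineer would, in place of code of your own. Each camera call takes 0.05 s, during which the arm holds its last target. There are 200 camera calls.

## Working session

There is one attempt and no reset: what is moved stays moved. The work goes in short steps, Python scripts to look and compute and a tool call to move; the robot and the scene stay as the last step left them, time stands still between calls to the robot, and variables do not carry over. Pictures are saved under pics/ and viewed, at most 14 in all, crops included, and the job is handed in when it is done.

Besides the shell and the picture viewer there is one more tool, called after ">>>" by a JSON object that holds its "method" and its "body". send_rows: Moves the arm, as the interface text tells. Shifts and turns lie within -1 to 1; 1 stands for 500 mm of shift or 30 degrees of turn. Its arguments: {"type":"object","properties":{"motion":{"type":"array"},"grip_force":{"type":"number"}},"required":["motion"]}

```bash
mkdir -p pics
cat > h.py <<'E'
import numpy as np, cv2
from workcell import env
def grab(n):
    d=env.grab_frame(n); f=d["frame"]; H,W=f.shape[:2]
    fl=H/2/np.tan(np.radians(d["vertical_fov"])/2)
    d["K"]=np.array([[fl,0,d["cx"]],[0,fl,d["cy"]],[0,0,1]]); d["D"]=np.array([d["k1"],0,0,0,0.])
    d["R"]=cv2.Rodrigues(np.array(d["rvec"],float))[0]; d["t"]=np.array(d["tvec"],float); return d
def save(d,n): cv2.imwrite("pics/"+n,cv2.cvtColor(d["frame"],cv2.COLOR_RGB2BGR))
def ray(d,uv):
    p=cv2.undistortPoints(np.array([[uv]],float),d["K"],d["D"])[0,0]
    return -d["R"].T@d["t"], d["R"].T@np.array([p[0],p[1],1])
def onz(d,uv,z):
    c,r=ray(d,uv); return c+r*(z-c[2])/r[2]
def tri(d1,u1,d2,u2):
    c1,r1=ray(d1,u1);c2,r2=ray(d2,u2)
    s=np.linalg.lstsq(np.c_[r1,-r2],c2-c1,rcond=None)[0]
    a,b=c1+r1*s[0],c2+r2*s[1]; return (a+b)/2,np.linalg.norm(a-b)
def proj(d,P):
    return cv2.projectPoints(np.array(P,float).reshape(-1,3),np.array(d["rvec"],float),d["t"],d["K"],d["D"])[0][:,0]
E
python3 - <<'E'
from h import *
for n in("top","side"):
    d=grab(n); save(d,n+"0.png"); print(n,d["vertical_fov"],d["cx"],d["cy"],d["k1"],(-d["R"].T@d["t"]).round(),d["R"].round(2).tolist())
s=env.state();print(s)
E
```

```text
top 45.340022153723964 282.3263188409201 210.99051378486868 -0.007452887954412077 [ 352.   27. 1454.] [[0.03, -1.0, -0.01], [-0.99, -0.03, -0.15], [0.15, 0.01, -0.99]]
side 44.4562582135711 272.63904374726155 206.27309729395427 -0.10827042963687422 [-380. -903.  873.] [[0.72, -0.7, -0.0], [-0.34, -0.34, -0.88], [0.61, 0.63, -0.48]]
{'time_s': 0.1, 'qpos': array([ 6.50904431e+01,  1.83485281e+01,  8.96990433e+01, -1.07247543e-03,
        7.20454828e+01, -1.14551478e+00]), 'qvel': array([ 0.05539326, -0.0531079 , -0.15281962, -0.04925279,  0.07234314,
        0.04814993]), 'effort': array([-1.54866220e-04, -4.13333058e+01, -2.32510436e+01,  7.29110325e-02,
        4.20763437e-02, -3.80497374e-05]), 'ee_pos': array([231.51677206, 525.83201627, 213.20138096]), 'ee_rot': array([-1.79906944e+02, -8.40801482e-04,  1.56236289e+02]), 'force': array([ 1.01058155, -0.15695613, -0.28191367]), 'torque': array([-0.02529238,  0.01642998, -0.01126945]), 'gripper_force': 0.0, 'gripper_width': 91.47432389069697}
```

View pics/top0.png

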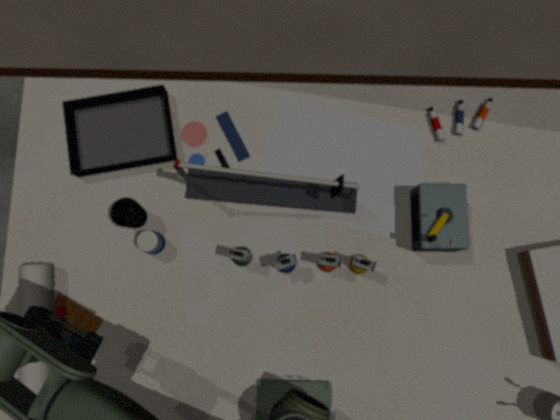

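View pics/side0.png

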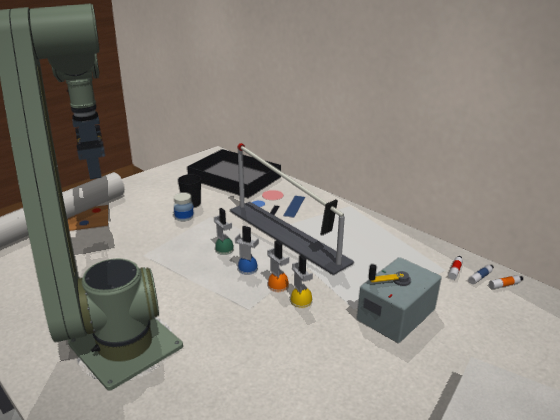

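The top view shows green (240,257), blue (285,262), orange (329,262) and yellow (360,264) bells. The red cap is at (177,163), the stop at (340,185) and the dryer at (440,215), with the handle part open. I'll enlarge both views for detail.

Run:
```python
from h import *
a=cv2.imread("pics/top0.png")[145:285,150:480]; b=cv2.imread("pics/side0.png")[135:335,190:450]
a=cv2.convertScaleAbs(a,alpha=1.8)
cv2.imwrite("pics/tc.png",cv2.resize(a,(792,336),interpolation=cv2.INTER_CUBIC))
cv2.imwrite("pics/sc.png",cv2.resize(b,(780,600),interpolation=cv2.INTER_CUBIC))
```

```text
(no output)
```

View pics/tc.png

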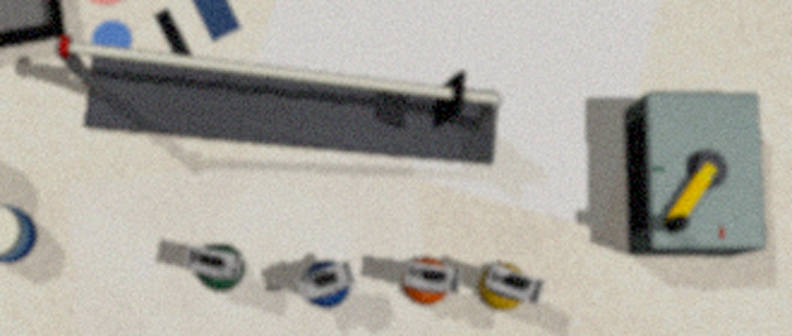

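View pics/sc.png

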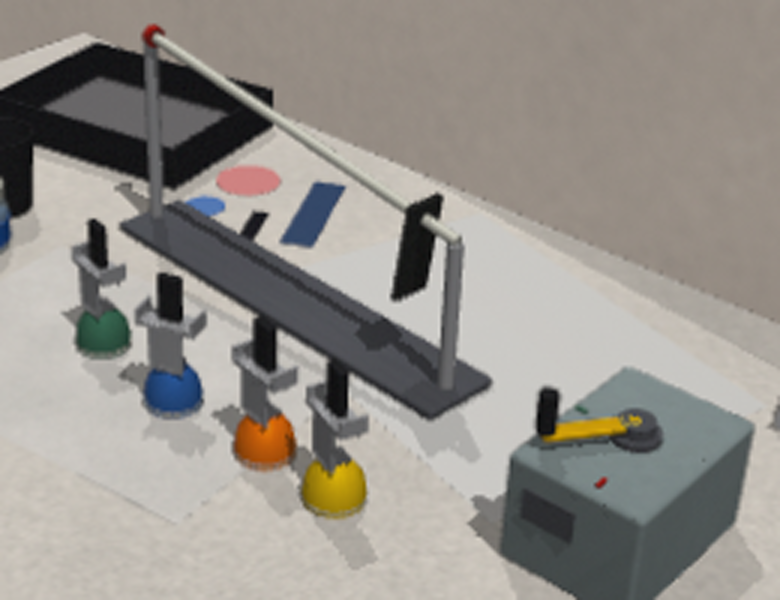

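The crops show four carriers in a row, with black tabs at (217,263), (328,278), (433,275) and (514,282) in the top crop. The damper knob is about 30° off shut, and the rail runs up from the dryer side to the left. Next I'll triangulate these by hand-picked pixels and masks.

```bash
cat > m.py <<'E'
from h import *
def tabs(t,s):
    """match dark tab blobs: top (seen at z~142 mostly) and side, by epipolar gap and height"""
    out=[]
    for d in (t,s):
        g=cv2.cvtColor(d["frame"],cv2.COLOR_RGB2HSV); out.append(g)
    return out
E
python3 - <<'E'
from h import *
t=grab("top"); s=grab("side")
T=lambda u,v:(150+(u+.5)/2.4-.5,145+(v+.5)/2.4-.5); S=lambda u,v:(190+(u+.5)/3-.5,135+(v+.5)/3-.5)
P={"green":((217,263),(97,243)),"blue":((328,278),(170,297)),"orange":((433,275),(264,343)),"yellow":((514,282),(338,387)),
"knob":((677,222),(548,410)),"pivot":((706,165),(634,420)),"cap":((66,47),(153,36)),"lowpost":((495,98),(455,240)),"plate/bar":((456,94),(415,212))}
for k,(a,b) in P.items():
    p,g=tri(t,T(*a),s,S(*b)); print(k,p.round(1),round(g,1))
# base plate corners z=12, box top corners z=110
for k,a,z in (("bp",(85,126),12),("bp",(492,162),12),("bp",(495,100),12),("boxTL",(645,93),110),("boxTR",(757,92),110),("boxBR",(766,246),110),("boxBL",(632,250),110)):
    print(k,onz(t,T(*a),z).round(1))
for k,b in (("L",(512,460)),("F",(637,368)),("R",(752,427)),("N",(640,520))): print("side box",k,onz(s,S(*b),110).round(1))
# bell colours: hue centroids -> centre
for n,d,z in(("top",t,20),("side",s,24)):
    h=cv2.cvtColor(d["frame"],cv2.COLOR_RGB2HSV)
    for c,lo,hi in(("green",60,92),("blue",100,125),("orange",5,16),("yellow",20,30)):
        m=cv2.inRange(h,(lo,90,30),(hi,255,255)); m[:200]=0; m[300 if n=="top" else 330:]=0
        k,_,st,ce=cv2.connectedComponentsWithStats(m); 
        for i in range(1,k):
            if st[i,4]>40: print(n,c,st[i].tolist(),onz(d,ce[i],z).round())
E
```

```text
green [435.9 152.4 123.7] 3.4
blue [423.1  29.7 120.3] 3.3
orange [430.3 -86.5 119.9] 1.4
yellow [ 426.5 -177.1  118.9] 2.4
knob [ 493.  -347.5  148.2] 2.0
pivot [ 560.3 -387.8  124.2] 1.5
cap [648.1 306.8 238.9] 2.0
lowpost [ 619.7 -146.2  174. ] 1.5
plate/bar [ 618.4 -101.   187. ] 6.2
bp [606.3 329.2  12. ]
bp [ 575.2 -165.5   12. ]
bp [ 651.6 -168.7   12. ]
boxTL [ 643.9 -325.5  110. ]
boxTR [ 648.4 -452.4  110. ]
boxBR [ 473.6 -457.7  110. ]
boxBL [ 465.1 -308.7  110. ]
side box L [ 461.3 -338.2  110. ]
side box F [ 645.2 -336.   110. ]
side box R [ 639.  -454.3  110. ]
side box N [ 470.5 -454.1  110. ]
top blue [152, 234, 13, 19, 65] [466. 392.  20.]
top blue [281, 266, 14, 6, 44] [406.  24.  20.]
top orange [522, 252, 15, 48, 163] [ 404. -655.   20.]
top orange [318, 264, 18, 8, 81] [412. -84.  20.]
top orange [56, 294, 13, 6, 42] [309. 662.  20.]
top yellow [427, 212, 22, 25, 218] [ 545. -404.   20.]
top yellow [349, 262, 18, 12, 93] [ 411. -171.   20.]
side green [216, 238, 17, 14, 183] [431. 148.  24.]
side blue [252, 201, 13, 6, 52] [691. 274.  24.]
side blue [285, 200, 18, 17, 167] [753. 165.  24.]
side blue [174, 205, 20, 14, 161] [460. 399.  24.]
side blue [238, 257, 19, 15, 222] [413.  21.  24.]
side blue [478, 268, 10, 10, 57] [ 863. -480.   24.]
side orange [0, 200, 23, 16, 269] [ 39. 890.  24.]
side orange [67, 205, 41, 26, 664] [210. 596.  24.]
side orange [268, 273, 21, 19, 307] [418. -99.  24.]
side orange [500, 276, 15, 11, 106] [ 872. -550.   24.]
side yellow [370, 273, 34, 10, 172] [ 646. -297.   24.]
side yellow [291, 288, 21, 20, 339] [ 413. -190.   24.]
```

```bash
cat > go.py <<'E'
import sys, numpy as np
from scipy.spatial.transform import Rotation as Ro
from workcell import env
# usage: go.py x y z [roll pitch yaw]; prints tool-frame delta in move units
a=list(map(float,sys.argv[1:])); s=env.state()
R=Ro.from_euler("xyz",s["ee_rot"],degrees=True)
d=R.inv().apply(np.array(a[:3])-s["ee_pos"])/500
print("pose",s["ee_pos"].round(1),s["ee_rot"].round(1),"t",round(s["time_s"],2))
print("shift",d.round(4))
if len(a)>3: print("turn",((R.inv()*Ro.from_euler("xyz",a[3:],degrees=True)).as_rotvec(degrees=True)/30).round(4))
E
python3 go.py 493 -347.5 205 180 0 151
```

```text
pose [231.6 526.  213.5] [-179.9   -0.   156.2] t 0.2
shift [-1.1825 -1.3881  0.0183]
turn [-1.900e-03  1.000e-04  1.745e-01]
```

>>> {"method": "send_rows", "body": {"motion": [{"tx": -0.0493,"ty": -0.0578},{"tx": -0.0493,"ty": -0.0578},{"tx": -0.0493,"ty": -0.0578},{"tx": -0.0493,"ty": -0.0578},{"tx": -0.0493,"ty": -0.0578},{"tx": -0.0493,"ty": -0.0578},{"tx": -0.0493,"ty": -0.0578},{"tx": -0.0493,"ty": -0.0578},{"tx": -0.0493,"ty": -0.0578},{"tx": -0.0493,"ty": -0.0578},{"tx": -0.0493,"ty": -0.0578},{"tx": -0.0493,"ty": -0.0578}]}}

```text
invalid input at $.motion[0]: expected keys tx, ty, tz, rx, ry, rz, gripper
```

>>> {"method": "send_rows", "body": {"motion": [{"tx": -0.0493,"ty": -0.0578},{"tx": -0.0493,"ty": -0.0578},{"tx": -0.0493,"ty": -0.0578},{"tx": -0.0493,"ty": -0.0578},{"tx": -0.0493,"ty": -0.0578},{"tx": -0.0493,"ty": -0.0578},{"tx": -0.0493,"ty": -0.0578},{"tx": -0.0493,"ty": -0.0578},{"tx": -0.0493,"ty": -0.0578},{"tx": -0.0493,"ty": -0.0578},{"tx": -0.0493,"ty": -0.0578},{"tx": -0.0493,"ty": -0.0578},{"rz": 0.17}]}}

```text
invalid input at $.motion[0]: expected keys tx, ty, tz, rx, ry, rz, gripper
```

```bash
python3 go.py 493 -347.5 132 180 0 151
```

```text
pose [231.6 526.  213.5] [-179.9   -0.   156.2] t 0.2
shift [-1.1825 -1.388   0.1643]
turn [-1.900e-03  1.000e-04  1.745e-01]
```

>>> {"method": "send_rows", "body": {"motion": [{"tx": -0.0657,"ty": -0.0771,"tz": 0,"rx": 0,"ry": 0,"rz": 0,"gripper": -1},{"tx": -0.0657,"ty": -0.0771,"tz": 0,"rx": 0,"ry": 0,"rz": 0,"gripper": -1},{"tx": -0.0657,"ty": -0.0771,"tz": 0,"rx": 0,"ry": 0,"rz": 0,"gripper": -1},{"tx": -0.0657,"ty": -0.0771,"tz": 0,"rx": 0,"ry": 0,"rz": 0,"gripper": -1},{"tx": -0.0657,"ty": -0.0771,"tz": 0,"rx": 0,"ry": 0,"rz": 0,"gripper": -1},{"tx": -0.0657,"ty": -0.0771,"tz": 0,"rx": 0,"ry": 0,"rz": 0,"gripper": -1},{"tx": -0.0657,"ty": -0.0771,"tz": 0,"rx": 0,"ry": 0,"rz": 0,"gripper": -1},{"tx": -0.0657,"ty": -0.0771,"tz": 0,"rx": 0,"ry": 0,"rz": 0,"gripper": -1},{"tx": -0.0657,"ty": -0.0771,"tz": 0,"rx": 0,"ry": 0,"rz": 0,"gripper": -1}]}}

```text
time_s: 1.32
ee_pos: [362.7, 88.0, 214.1]
ee_rot: [180.0, 0.0, 156.2]
force: [0.4, 0.1, -0.2]
gripper_width: 91.1
gripper_force: 0.0
```

>>> {"method": "send_rows", "body": {"motion": [{"tx": -0.0657,"ty": -0.0771,"tz": 0,"rx": 0,"ry": 0,"rz": 0,"gripper": -1},{"tx": -0.0657,"ty": -0.0771,"tz": 0,"rx": 0,"ry": 0,"rz": 0,"gripper": -1},{"tx": -0.0657,"ty": -0.0771,"tz": 0,"rx": 0,"ry": 0,"rz": 0,"gripper": -1},{"tx": -0.0657,"ty": -0.0771,"tz": 0,"rx": 0,"ry": 0,"rz": 0,"gripper": -1},{"tx": -0.0657,"ty": -0.0771,"tz": 0,"rx": 0,"ry": 0,"rz": 0,"gripper": -1},{"tx": -0.0657,"ty": -0.0771,"tz": 0,"rx": 0,"ry": 0,"rz": 0,"gripper": -1},{"tx": -0.0657,"ty": -0.0771,"tz": 0,"rx": 0,"ry": 0,"rz": 0,"gripper": -1},{"tx": -0.0657,"ty": -0.0771,"tz": 0,"rx": 0,"ry": 0,"rz": 0,"gripper": -1},{"tx": -0.0657,"ty": -0.0771,"tz": 0,"rx": 0,"ry": 0,"rz": 0.17,"gripper": -1},{"tx": 0,"ty": 0,"tz": 0,"rx": 0,"ry": 0,"rz": 0,"gripper": -1}]}}

```text
time_s: 2.58
ee_pos: [493.6, -350.0, 212.7]
ee_rot: [-180.0, -0.0, 151.0]
force: [0.4, 1.3, 0.1]
gripper_width: 91.1
gripper_force: 0.0
```

```bash
python3 go.py 493 -347.5 134 180 0 151
python3 - <<'E'
from h import *
t=grab("top"); s=grab("side")
a=cv2.convertScaleAbs(t["frame"][150:290,300:480],alpha=1.6); b=s["frame"][150:340,300:500]
o=np.hstack([cv2.resize(a,(400,311)),cv2.resize(b,(327,311))])
save({"frame":o},"k1.png")
E
```

```text
pose [ 493.6 -350.   212.7] [-180.   -0.  151.] t 2.58
shift [0.0034 0.0038 0.1574]
turn [-0.0006 -0.0008 -0.0015]
```

View pics/k1.png

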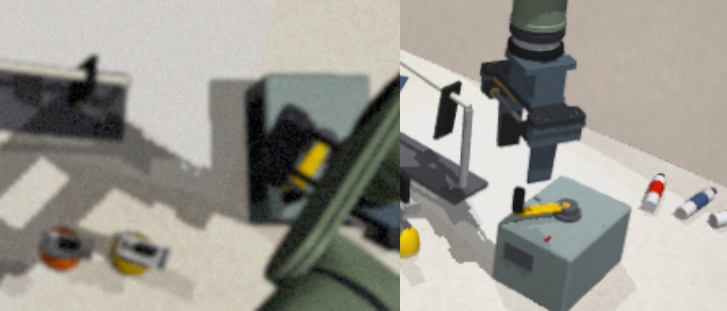

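The gripper is above the knob, with a finger on each side, so I'll descend and pinch.

>>> {"method": "send_rows", "body": {"motion": [{"tx": 0.0034,"ty": 0.0038,"tz": 0.04,"rx": 0,"ry": 0,"rz": 0,"gripper": -1},{"tx": 0,"ty": 0,"tz": 0.04,"rx": 0,"ry": 0,"rz": 0,"gripper": -1},{"tx": 0,"ty": 0,"tz": 0.04,"rx": 0,"ry": 0,"rz": 0,"gripper": -1},{"tx": 0,"ty": 0,"tz": 0.037,"rx": 0,"ry": 0,"rz": 0,"gripper": 1},{"tx": 0,"ty": 0,"tz": 0,"rx": 0,"ry": 0,"rz": 0,"gripper": 1},{"tx": 0,"ty": 0,"tz": 0,"rx": 0,"ry": 0,"rz": 0,"gripper": 1},{"tx": 0,"ty": 0,"tz": 0,"rx": 0,"ry": 0,"rz": 0,"gripper": 1},{"tx": 0,"ty": 0,"tz": 0,"rx": 0,"ry": 0,"rz": 0,"gripper": 1},{"tx": 0,"ty": 0,"tz": 0,"rx": 0,"ry": 0,"rz": 0,"gripper": 1}], "grip_force": 12}}

```text
time_s: 3.8
ee_pos: [492.7, -344.7, 135.7]
ee_rot: [180.0, 0.0, 151.1]
force: [-0.5, -0.1, 0.2]
gripper_width: 34.4
gripper_force: 0.0
```

>>> {"method": "send_rows", "body": {"motion": [{"tx": 0,"ty": 0,"tz": 0,"rx": 0,"ry": 0,"rz": 0,"gripper": 1},{"tx": 0,"ty": 0,"tz": 0,"rx": 0,"ry": 0,"rz": 0,"gripper": 1},{"tx": 0,"ty": 0,"tz": 0,"rx": 0,"ry": 0,"rz": 0,"gripper": 1},{"tx": 0,"ty": 0,"tz": 0,"rx": 0,"ry": 0,"rz": 0,"gripper": 1},{"tx": 0,"ty": 0,"tz": 0,"rx": 0,"ry": 0,"rz": 0,"gripper": 1}]}}

```text
time_s: 4.42
ee_pos: [492.6, -344.8, 135.5]
ee_rot: [-180.0, 0.0, 151.1]
force: [-1.2, -1.5, 0.3]
gripper_width: 17.4
gripper_force: 12.0
```

>>> {"method": "send_rows", "body": {"motion": [{"tx": 0,"ty": 0,"tz": 0,"rx": 0,"ry": 0,"rz": -0.083,"gripper": 1},{"tx": 0,"ty": -0.014,"tz": 0,"rx": 0,"ry": 0,"rz": -0.167,"gripper": 1},{"tx": 0,"ty": -0.014,"tz": 0,"rx": 0,"ry": 0,"rz": -0.167,"gripper": 1},{"tx": 0,"ty": -0.014,"tz": 0,"rx": 0,"ry": 0,"rz": -0.167,"gripper": 1},{"tx": 0,"ty": -0.014,"tz": 0,"rx": 0,"ry": 0,"rz": -0.167,"gripper": 1}]}}

```text
time_s: 5.05
ee_pos: [480.6, -369.0, 135.3]
ee_rot: [179.8, -0.4, 173.8]
force: [-8.8, 4.3, 6.4]
gripper_width: 17.2
gripper_force: 12.0
```

>>> {"method": "send_rows", "body": {"motion": [{"tx": -0.003,"ty": -0.014,"tz": 0,"rx": 0,"ry": 0,"rz": -0.167,"gripper": 1},{"tx": 0,"ty": -0.014,"tz": 0,"rx": 0,"ry": 0,"rz": -0.1,"gripper": 1},{"tx": 0,"ty": -0.006,"tz": 0,"rx": 0,"ry": 0,"rz": 0,"gripper": 1}]}}

```text
time_s: 5.42
ee_pos: [478.4, -386.0, 135.1]
ee_rot: [179.6, -0.7, -178.3]
force: [-13.7, 4.5, 8.4]
gripper_width: 17.7
gripper_force: 12.0
```

>>> {"method": "send_rows", "body": {"motion": [{"tx": 0,"ty": -0.005,"tz": 0,"rx": 0,"ry": 0,"rz": 0,"gripper": 1},{"tx": 0,"ty": 0,"tz": 0,"rx": 0,"ry": 0,"rz": 0,"gripper": 1}]}}

```text
time_s: 5.68
ee_pos: [478.5, -389.0, 135.1]
ee_rot: [179.7, -0.7, -178.3]
force: [-14.7, 2.6, 8.4]
gripper_width: 17.9
gripper_force: 12.0
```

>>> {"method": "send_rows", "body": {"motion": [{"tx": 0.006,"ty": -0.006,"tz": -0.004,"rx": 0,"ry": 0,"rz": 0,"gripper": 1},{"tx": 0,"ty": -0.006,"tz": 0,"rx": 0,"ry": 0,"rz": 0,"gripper": 1},{"tx": 0,"ty": 0,"tz": 0,"rx": 0,"ry": 0,"rz": 0,"gripper": 1}]}}

```text
time_s: 6.05
ee_pos: [478.7, -394.6, 135.5]
ee_rot: [179.7, -0.4, -178.3]
force: [-5.8, 2.9, -3.1]
gripper_width: 17.9
gripper_force: 12.0
```

Run:
```python
from h import *
s=grab("side")
b=s["frame"][220:340,340:460]
save({"frame":cv2.resize(b,(480,480),interpolation=cv2.INTER_CUBIC)},"k2.png")
```

```text
(no output)
```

View pics/k2.png

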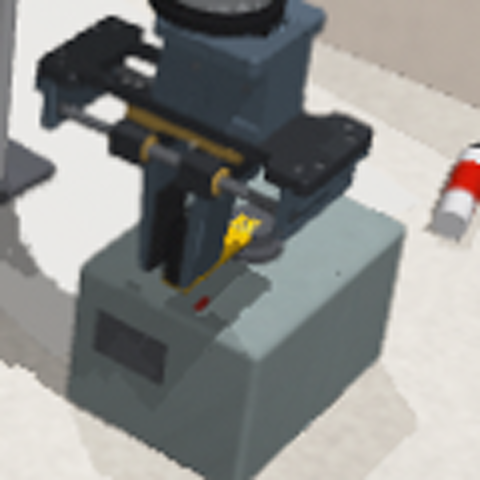

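The handle is close to the red mark at (200,303) in this crop but hasn't reached the stop, because the tangential force is still low. I'll continue.

Run:
```python
from h import *
t=grab("top");s=grab("side")
T=lambda u,v:(150+(u+.5)/2.4-.5,145+(v+.5)/2.4-.5)
print(onz(t,T(722,231),110),onz(s,(390.3,295.7),110),"green",onz(t,T(657,170),110),onz(s,(190+582/3,135+409/3),110), "pivot", onz(t,T(706,163),125),onz(s,(190+640/3,135+424/3),125))
```

```text
[ 489.0432813  -409.14714787  110.        ] [ 487.67680682 -407.07465991  110.        ] green [ 555.88608417 -337.75441153  110.        ] [ 558.94954594 -338.75727745  110.        ] pivot [ 562.93576192 -388.22807491  125.        ] [ 556.78466441 -396.01281334  125.        ]
```

>>> {"method": "send_rows", "body": {"motion": [{"tx": 0.002,"ty": -0.008,"tz": 0,"rx": 0,"ry": 0,"rz": -0.1,"gripper": 1},{"tx": 0,"ty": -0.008,"tz": 0,"rx": 0,"ry": 0,"rz": 0,"gripper": 1},{"tx": 0,"ty": 0,"tz": 0,"rx": 0,"ry": 0,"rz": 0,"gripper": 1}]}}

```text
time_s: 6.58
ee_pos: [479.0, -394.8, 135.2]
ee_rot: [178.7, -0.3, -175.4]
force: [-2.8, 21.9, 1.1]
gripper_width: 18.1
gripper_force: 12.0
```

>>> {"method": "send_rows", "body": {"motion": [{"tx": 0,"ty": 0.012,"tz": 0,"rx": 0,"ry": 0,"rz": 0,"gripper": 1},{"tx": 0,"ty": 0,"tz": 0,"rx": 0,"ry": 0,"rz": 0,"gripper": -1},{"tx": 0,"ty": 0,"tz": 0,"rx": 0,"ry": 0,"rz": 0,"gripper": -1},{"tx": 0,"ty": 0,"tz": 0,"rx": 0,"ry": 0,"rz": 0,"gripper": -1},{"tx": 0,"ty": 0,"tz": 0,"rx": 0,"ry": 0,"rz": 0,"gripper": -1},{"tx": 0,"ty": 0,"tz": -0.06,"rx": 0,"ry": 0,"rz": 0,"gripper": -1},{"tx": 0,"ty": 0,"tz": -0.1,"rx": 0,"ry": 0,"rz": 0.15,"gripper": -1},{"tx": 0.05,"ty": 0.1,"tz": 0,"rx": 0,"ry": 0,"rz": 0.3,"gripper": -1},{"tx": 0.05,"ty": 0.1,"tz": 0,"rx": 0,"ry": 0,"rz": 0.3,"gripper": -1},{"tx": 0.05,"ty": 0.1,"tz": 0,"rx": 0,"ry": 0,"rz": 0.3,"gripper": -1}]}}

```text
time_s: 7.82
ee_pos: [429.1, -239.2, 217.8]
ee_rot: [180.0, 0.1, 152.8]
force: [0.2, 1.0, 0.2]
gripper_width: 91.3
gripper_force: 0.0
```

```bash
python3 go.py 426 -177 104 180 0 90;  python3 - <<'E'
from h import *
t=grab("top"); s=grab("side")
a=cv2.convertScaleAbs(t["frame"][170:280,180:480],alpha=1.8); b=s["frame"][200:335,200:460]
o=np.vstack([cv2.resize(a,(780,286),interpolation=cv2.INTER_CUBIC),cv2.resize(b[:,:],(600,312),interpolation=cv2.INTER_CUBIC)[:, :600] if 0 else cv2.copyMakeBorder(cv2.resize(b,(600,312),interpolation=cv2.INTER_CUBIC),0,0,0,180,0)])
save({"frame":o},"k3.png")
E
```

```text
pose [ 429.1 -239.2  217.8] [1.800e+02 1.000e-01 1.528e+02] t 7.83
shift [0.0627 0.1078 0.2275]
turn [1.7000e-03 1.7000e-03 2.0926e+00]
```

View pics/k3.png

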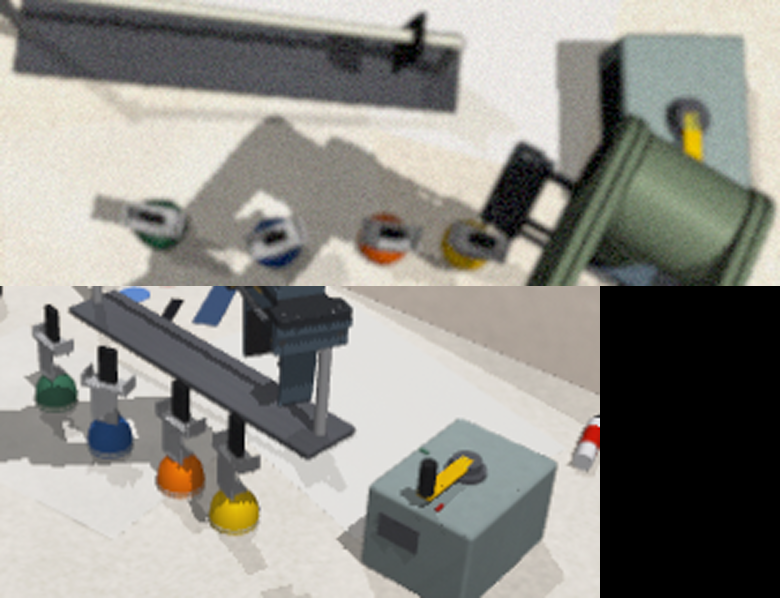

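The handle is now parallel to the box's side edge, so the damper is fully shut. The four carriers are unmoved. Next I'll get the tab yaw from the dark tab pixels.

```bash
cat > m.py <<'E'
from h import *
t=grab("top"); s=grab("side")
EXP={"green":(436,152),"blue":(423,30),"orange":(430,-86),"yellow":(426,-177)}
g=cv2.resize(cv2.GaussianBlur(cv2.cvtColor(t["frame"],cv2.COLOR_RGB2GRAY),(0,0),.7),None,fx=4,fy=4,interpolation=cv2.INTER_CUBIC)
for c,(x,y) in EXP.items():
    u,v=(proj(t,(x,y,142))[0]+.5)*4-.5; u,v=int(u),int(v)
    w=g[v-28:v+28,u-36:u+36]
    if w.size==0: continue
    for th in (30,38,46):
        m=(w<th).astype(np.uint8); k,l,st,ce=cv2.connectedComponentsWithStats(m)
        if k<2: continue
        i=min(range(1,k),key=lambda i:np.hypot(*(ce[i]-(36,28)))-st[i,4]*.05)
        p=np.argwhere(l==i)[:,::-1].astype(np.float32); a=np.linalg.svd(p-p.mean(0),full_matrices=False)[2][0]
        q=lambda r:onz(t,((u-36+r[0]+.5)/4-.5,(v-28+r[1]+.5)/4-.5),135)
        A,B=q(p.mean(0)-8*a),q(p.mean(0)+8*a); d=(B-A)*np.sign((B-A)[1])
        print(c,th,st[i,4],((A+B)/2).round(1)[:2],"yaw",np.degrees(np.arctan2(-d[0],d[1])).round(1))
E
python3 m.py
```

```text
green 30 214 [438.8 156.2] yaw -12.3
green 38 357 [439.1 156.9] yaw -13.0
green 46 499 [439.1 157.7] yaw -13.7
blue 30 280 [422.8  32.7] yaw 17.6
blue 38 404 [422.8  32.9] yaw 14.1
blue 46 882 [427.2  36.4] yaw -39.2
orange 30 430 [430.5 -86.8] yaw -4.3
orange 38 590 [430.8 -86.8] yaw -3.9
orange 46 816 [431.4 -86.5] yaw -4.2
yellow 30 726 [ 425.1 -177.2] yaw -12.6
yellow 38 1855 [ 430.9 -183.3] yaw 33.6
yellow 46 2505 [ 429.2 -182.5] yaw 35.4
```

>>> {"method": "send_rows", "body": {"motion": [{"tx": 0,"ty": 0,"tz": 0,"rx": 0,"ry": 0,"rz": 0.314,"gripper": -1},{"tx": 0,"ty": 0,"tz": 0,"rx": 0,"ry": 0,"rz": 0.314,"gripper": -1},{"tx": 0,"ty": 0,"tz": 0,"rx": 0,"ry": 0,"rz": 0.314,"gripper": -1},{"tx": 0,"ty": 0,"tz": 0,"rx": 0,"ry": 0,"rz": 0.314,"gripper": -1},{"tx": 0,"ty": 0,"tz": 0,"rx": 0,"ry": 0,"rz": 0.314,"gripper": -1},{"tx": 0,"ty": 0,"tz": 0,"rx": 0,"ry": 0,"rz": 0.314,"gripper": -1},{"tx": 0,"ty": 0,"tz": 0,"rx": 0,"ry": 0,"rz": 0.314,"gripper": -1},{"tx": 0,"ty": 0,"tz": 0,"rx": 0,"ry": 0,"rz": 0.314,"gripper": -1}]}}

```text
time_s: 9.02
ee_pos: [430.5, -242.1, 217.4]
ee_rot: [180.0, 0.0, 77.5]
force: [0.2, -1.0, 0.7]
gripper_width: 91.4
gripper_force: 0.0
```

```bash
python3 go.py 425.5 -177.2 102 180 0 77.4
```

```text
pose [ 430.5 -242.1  217.4] [180.    0.   77.5] t 9.03
shift [ 0.1246 -0.0381  0.2306]
turn [0.0013 0.0011 0.0023]
```

>>> {"method": "send_rows", "body": {"motion": [{"tx": 0.0623,"ty": -0.019,"tz": 0,"rx": 0,"ry": 0,"rz": 0,"gripper": -1},{"tx": 0.0623,"ty": -0.019,"tz": 0,"rx": 0,"ry": 0,"rz": 0,"gripper": -1},{"tx": 0,"ty": 0,"tz": 0.08,"rx": 0,"ry": 0,"rz": 0,"gripper": -1},{"tx": 0,"ty": 0,"tz": 0.08,"rx": 0,"ry": 0,"rz": 0,"gripper": -0.4},{"tx": 0,"ty": 0,"tz": 0.07,"rx": 0,"ry": 0,"rz": 0,"gripper": -0.4},{"tx": 0,"ty": 0,"tz": 0,"rx": 0,"ry": 0,"rz": 0,"gripper": 1},{"tx": 0,"ty": 0,"tz": 0,"rx": 0,"ry": 0,"rz": 0,"gripper": 1},{"tx": 0,"ty": 0,"tz": 0,"rx": 0,"ry": 0,"rz": 0,"gripper": 1},{"tx": 0,"ty": 0,"tz": 0,"rx": 0,"ry": 0,"rz": 0,"gripper": 1},{"tx": 0,"ty": 0,"tz": 0,"rx": 0,"ry": 0,"rz": 0,"gripper": 1},{"tx": 0,"ty": 0,"tz": 0,"rx": 0,"ry": 0,"rz": 0,"gripper": 1},{"tx": 0,"ty": 0,"tz": 0,"rx": 0,"ry": 0,"rz": 0,"gripper": 1}], "grip_force": 20}}

```text
time_s: 10.52
ee_pos: [424.7, -175.4, 102.7]
ee_rot: [179.9, -0.0, 77.8]
force: [0.6, -0.0, 2.2]
gripper_width: 10.2
gripper_force: 20.0
```

```bash
cat > hang.py <<'E'
import sys, numpy as np
from scipy.spatial.transform import Rotation as Ro
from workcell import env
# hang.py x_off h [k y]: tool delta to put the tab centre at x_off across, h above the bar axis at y; k = tab centre minus TCP
xo,h=float(sys.argv[1]),float(sys.argv[2]); k=float(sys.argv[3]) if len(sys.argv)>3 else 15.3
yl=float(sys.argv[4]) if len(sys.argv)>4 else 315
O=np.array([622.6,-100.3,180]); a=np.radians(-3.6); R=Ro.from_euler("zx",[0,0]).as_matrix()
B=Ro.from_euler("z",a)*Ro.from_euler("x",.14); X,Y,Z=B.as_matrix().T
P=O+yl*Y+xo*X+(h-k)*Z
G=Ro.from_matrix(np.c_[Y,X,-Z]); s=env.state(); C=Ro.from_euler("xyz",s["ee_rot"],degrees=True)
q=B.inv().apply(s["ee_pos"]-O); print("pose",s["ee_pos"].round(1),s["ee_rot"].round(1),"t",round(s["time_s"],2),"tab in bar frame now",(q+[0,0,k]).round(1))
print("target",P.round(1),G.as_euler("xyz",degrees=True).round(1))
print("shift now-frame",(C.inv().apply(P-s["ee_pos"])/500).round(4),"turn",((C.inv()*G).as_rotvec(degrees=True)/30).round(4),"shift target-frame",(G.inv().apply(P-s["ee_pos"])/500).round(4))
E
python3 hang.py -75 57
```

```text
pose [ 424.7 -175.4  102.7] [179.9  -0.   77.8] t 10.53 tab in bar frame now [-192.7  -97.3  -49.1]
target [567.  209.9 265.2] [180.   -8.   86.4]
shift now-frame [ 0.8133  0.1157 -0.325 ] turn [ 0.0217  0.267  -0.2854] shift target-frame [ 0.8247  0.2355 -0.2121]
```

>>> {"method": "send_rows", "body": {"motion": [{"tx": 0,"ty": 0,"tz": -0.04,"rx": 0,"ry": 0,"rz": 0,"gripper": 1},{"tx": 0,"ty": 0,"tz": -0.08,"rx": 0,"ry": 0,"rz": 0,"gripper": 1},{"tx": 0,"ty": 0,"tz": -0.09,"rx": 0,"ry": 0,"rz": 0,"gripper": 1},{"tx": 0,"ty": 0,"tz": -0.09,"rx": 0,"ry": 0,"rz": 0,"gripper": 1},{"tx": 0,"ty": 0,"tz": -0.08,"rx": 0,"ry": 0,"rz": 0,"gripper": 1},{"tx": 0,"ty": 0,"tz": 0,"rx": 0,"ry": 0,"rz": -0.3,"gripper": 1}]}}

```text
time_s: 11.28
ee_pos: [425.7, -175.9, 295.4]
ee_rot: [179.7, 0.1, 87.1]
force: [0.6, 0.5, -3.4]
gripper_width: 10.1
gripper_force: 20.0
```

```bash
python3 hang.py -75 57
```

```text
pose [ 425.7 -175.9  295.4] [1.797e+02 1.000e-01 8.710e+01] t 11.28 tab in bar frame now [-191.8  -70.9  141.8]
target [567.  209.9 265.2] [180.   -8.   86.4]
shift now-frame [0.7853 0.2424 0.06  ] turn [0.0096 0.2715 0.0229] shift target-frame [0.7718 0.2336 0.1697]
```

>>> {"method": "send_rows", "body": {"motion": [{"tx": 0.0873,"ty": 0.0269,"tz": 0,"rx": 0,"ry": 0,"rz": 0,"gripper": 1},{"tx": 0.0873,"ty": 0.0269,"tz": 0,"rx": 0,"ry": 0,"rz": 0,"gripper": 1},{"tx": 0.0873,"ty": 0.0269,"tz": 0,"rx": 0,"ry": 0,"rz": 0,"gripper": 1},{"tx": 0.0873,"ty": 0.0269,"tz": 0,"rx": 0,"ry": 0,"rz": 0,"gripper": 1},{"tx": 0.0873,"ty": 0.0269,"tz": 0,"rx": 0,"ry": 0,"rz": 0,"gripper": 1},{"tx": 0.0873,"ty": 0.0269,"tz": 0,"rx": 0,"ry": 0,"rz": 0,"gripper": 1},{"tx": 0.0873,"ty": 0.0269,"tz": 0,"rx": 0,"ry": 0,"rz": 0,"gripper": 1},{"tx": 0.0873,"ty": 0.0269,"tz": 0.03,"rx": 0,"ry": 0,"rz": 0,"gripper": 1},{"tx": 0.0873,"ty": 0.0269,"tz": 0.03,"rx": 0.01,"ry": 0.2715,"rz": 0.023,"gripper": 1},{"tx": 0,"ty": 0,"tz": 0,"rx": 0,"ry": 0,"rz": 0,"gripper": 1}]}}

```text
time_s: 12.52
ee_pos: [566.5, 210.5, 259.5]
ee_rot: [-179.4, -8.0, 86.1]
force: [-0.1, -1.9, -2.8]
gripper_width: 9.8
gripper_force: 20.0
```

```bash
python3 hang.py 0 57;  python3 - <<'E'
from h import *
t=grab("top"); s=grab("side")
a=cv2.convertScaleAbs(t["frame"][130:230,150:290],alpha=1.6); b=s["frame"][100:260,190:360]
o=np.hstack([cv2.resize(a,(400,286),interpolation=cv2.INTER_CUBIC),cv2.resize(b,(400,376),interpolation=cv2.INTER_CUBIC)[:286]])
save({"frame":o},"k4.png")
E
```

```text
pose [566.5 210.5 259.5] [-179.4   -8.    86.1] t 12.53 tab in bar frame now [-75.5 314.7  51.3]
target [641.8 205.2 265.2] [180.   -8.   86.4]
shift now-frame [ 0.0013  0.151  -0.013 ] turn [-0.0203 -0.0008 -0.0096] shift target-frame [ 0.0006  0.1511 -0.0114]
```

View pics/k4.png

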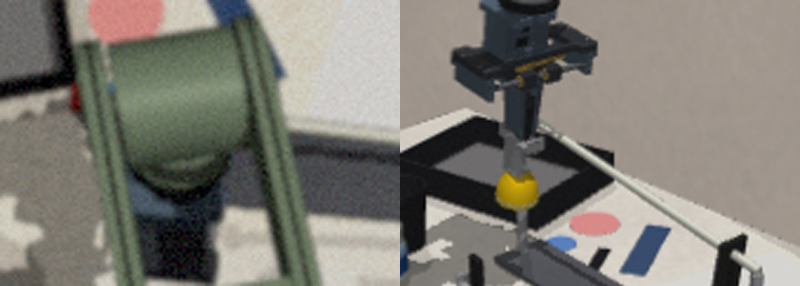

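The yellow carrier is held upright next to the bar, mouth side facing it. The bar passes at (640,180) in the crop. I'll check my bar line against its pixels in both views before engaging.

```bash
cat > bar.py <<'E'
from h import *
O=np.array([622.6,-100.3,180]); from scipy.spatial.transform import Rotation as Ro
B=(Ro.from_euler("z",-3.6,degrees=True)*Ro.from_euler("x",.14)).as_matrix(); Y=B[:,1]
for n in("top","side"):
    d=grab(n); g=cv2.cvtColor(cv2.imread(f"pics/{n}0.png"),cv2.COLOR_BGR2GRAY).astype(np.float32)
    for y in (60,120,180,240,290,330,370):
        p=proj(d,O+y*Y)[0]; q=proj(d,O+(y+5)*Y)[0]; tg=(q-p)/np.linalg.norm(q-p); nm=np.array([-tg[1],tg[0]]); nm*=np.sign(nm[1])
        r=np.arange(-7,7.01,.25); v=np.zeros(len(r))
        for k in range(-3,4):
            pts=(p+k*tg+r[:,None]*nm).astype(np.float32); v+=cv2.remap(g,pts[:,0],pts[:,1],cv2.INTER_LINEAR)[:,0]/7
        w=np.clip(v-np.median(v)-.5*(v.max()-np.median(v)),0,None); k0=np.argmax(w); w[abs(r-r[k0])>4]=0
        mm=np.linalg.norm(q-p)/5
        print(n,y,"off px (down+)",round((w*r).sum()/w.sum(),2),"mm",round((w*r).sum()/w.sum()/mm,1),v.round()[::8].astype(int).tolist())
E
python3 bar.py
```

```text
top 60 off px (down+) -5.66 mm -14.7 [114, 113, 105, 105, 89, 39, 19, 20]
top 120 off px (down+) -5.61 mm -14.4 [115, 114, 104, 106, 90, 46, 36, 25]
top 180 off px (down+) -5.76 mm -14.7 [114, 113, 105, 106, 86, 47, 38, 26]
top 240 off px (down+) -5.66 mm -14.3 [114, 113, 103, 106, 86, 45, 35, 24]
top 290 off px (down+) -0.66 mm -1.6 [59, 42, 67, 105, 85, 44, 35, 24]
top 330 off px (down+) -5.81 mm -14.4 [113, 111, 102, 106, 83, 44, 38, 28]
top 370 off px (down+) -0.89 mm -2.2 [66, 66, 80, 107, 82, 43, 40, 31]
side 60 off px (down+) -1.31 mm -4.5 [196, 194, 195, 196, 128, 187, 195, 195]
side 120 off px (down+) -1.21 mm -4.4 [158, 193, 190, 197, 129, 189, 194, 192]
side 180 off px (down+) 4.91 mm 18.7 [142, 143, 175, 196, 130, 195, 197, 196]
side 240 off px (down+) -0.71 mm -2.8 [104, 25, 46, 189, 110, 22, 20, 20]
side 290 off px (down+) -0.88 mm -3.6 [141, 140, 106, 189, 108, 21, 20, 22]
side 330 off px (down+) -1.11 mm -4.7 [141, 142, 146, 191, 102, 20, 20, 20]
side 370 off px (down+) -1.17 mm -5.1 [142, 143, 146, 193, 115, 114, 30, 24]
```

>>> {"method": "send_rows", "body": {"motion": [{"tx": 0,"ty": 0,"tz": -0.012,"rx": -0.02,"ry": 0,"rz": -0.01,"gripper": 1},{"tx": 0,"ty": 0.03,"tz": 0,"rx": 0,"ry": 0,"rz": 0,"gripper": 1},{"tx": 0,"ty": 0.03,"tz": 0,"rx": 0,"ry": 0,"rz": 0,"gripper": 1},{"tx": 0,"ty": 0.03,"tz": 0,"rx": 0,"ry": 0,"rz": 0,"gripper": 1}]}}

```text
time_s: 13.22
ee_pos: [613.4, 206.2, 268.4]
ee_rot: [179.7, -8.1, 86.4]
force: [0.7, -0.4, -1.8]
gripper_width: 10.0
gripper_force: 20.0
```

```bash
python3 hang.py 0 57
```

```text
pose [613.4 206.2 268.4] [179.7  -8.1  86.4] t 13.22 tab in bar frame now [-28.4 314.6  60.3]
target [641.8 205.2 265.2] [180.   -8.   86.4]
shift now-frame [0.0007 0.0567 0.0068] turn [ 0.0101 -0.004  -0.0007] shift target-frame [0.0007 0.0568 0.0065]
```

>>> {"method": "send_rows", "body": {"motion": [{"tx": 0,"ty": 0.02,"tz": 0.004,"rx": 0,"ry": 0,"rz": 0,"gripper": 1},{"tx": 0,"ty": 0.02,"tz": 0,"rx": 0,"ry": 0,"rz": 0,"gripper": 1},{"tx": 0,"ty": 0.012,"tz": 0,"rx": 0,"ry": 0,"rz": 0,"gripper": 1},{"tx": 0,"ty": 0,"tz": 0,"rx": 0,"ry": 0,"rz": 0,"gripper": 1}]}}

```text
time_s: 13.72
ee_pos: [638.2, 205.0, 266.6]
ee_rot: [179.7, -8.1, 86.4]
force: [-0.3, 0.0, -2.7]
gripper_width: 9.7
gripper_force: 20.0
```

```bash
python3 hang.py 0 36
```

```text
pose [638.2 205.  266.6] [179.7  -8.1  86.4] t 13.72 tab in bar frame now [ -3.6 314.8  58.4]
target [642.  208.1 244.5] [180.   -8.   86.4]
shift now-frame [0.0004 0.0069 0.0448] turn [ 0.0092 -0.0041 -0.0002] shift target-frame [0.0005 0.0072 0.0448]
```

>>> {"method": "send_rows", "body": {"motion": [{"tx": 0,"ty": 0.007,"tz": 0,"rx": 0,"ry": 0,"rz": 0,"gripper": 1},{"tx": 0,"ty": 0,"tz": 0.016,"rx": 0,"ry": 0,"rz": 0,"gripper": 1},{"tx": 0,"ty": 0,"tz": 0.016,"rx": 0,"ry": 0,"rz": 0,"gripper": 1},{"tx": 0,"ty": 0,"tz": 0.008,"rx": 0,"ry": 0,"rz": 0,"gripper": 1},{"tx": 0,"ty": 0,"tz": 0,"rx": 0,"ry": 0,"rz": 0,"gripper": 1}]}}

```text
time_s: 14.35
ee_pos: [641.4, 207.7, 246.4]
ee_rot: [179.8, -8.1, 86.4]
force: [0.2, -0.1, -2.1]
gripper_width: 9.4
gripper_force: 20.0
```

```bash
python3 hang.py 0 36
```

```text
pose [641.4 207.7 246.4] [179.8  -8.1  86.4] t 14.35 tab in bar frame now [ -0.6 314.8  37.9]
target [642.  208.1 244.5] [180.   -8.   86.4]
shift now-frame [0.0004 0.0011 0.0039] turn [ 0.0075 -0.0036 -0.    ] shift target-frame [0.0004 0.0011 0.0039]
```

Seating gently until contact shows in the force.

>>> {"method": "send_rows", "body": {"motion": [{"tx": 0,"ty": 0,"tz": 0.004,"rx": 0,"ry": 0,"rz": 0,"gripper": 1},{"tx": 0,"ty": 0,"tz": 0.003,"rx": 0,"ry": 0,"rz": 0,"gripper": 1},{"tx": 0,"ty": 0,"tz": 0,"rx": 0,"ry": 0,"rz": 0,"gripper": 1}]}}

```text
time_s: 14.72
ee_pos: [642.1, 208.1, 244.2]
ee_rot: [179.6, -8.2, 86.4]
force: [-0.5, -1.0, 1.6]
gripper_width: 9.8
gripper_force: 20.0
```

>>> {"method": "send_rows", "body": {"motion": [{"tx": 0,"ty": 0,"tz": 0,"rx": 0,"ry": 0,"rz": 0,"gripper": -1},{"tx": 0,"ty": 0,"tz": 0,"rx": 0,"ry": 0,"rz": 0,"gripper": -1},{"tx": 0,"ty": 0,"tz": 0,"rx": 0,"ry": 0,"rz": 0,"gripper": -1},{"tx": 0,"ty": 0,"tz": -0.05,"rx": 0,"ry": 0,"rz": 0,"gripper": -1},{"tx": 0,"ty": 0,"tz": -0.08,"rx": 0,"ry": -0.272,"rz": 0,"gripper": -1},{"tx": 0,"ty": -0.1,"tz": 0,"rx": 0,"ry": 0,"rz": 0,"gripper": -1},{"tx": 0,"ty": -0.1,"tz": 0,"rx": 0,"ry": 0,"rz": 0,"gripper": -1},{"tx": 0,"ty": -0.1,"tz": 0,"rx": 0,"ry": 0,"rz": 0,"gripper": -1},{"tx": 0,"ty": -0.1,"tz": 0,"rx": 0,"ry": 0,"rz": 0,"gripper": -1},{"tx": -0.05,"ty": 0,"tz": 0,"rx": 0,"ry": 0,"rz": 0,"gripper": -1},{"tx": 0,"ty": 0,"tz": 0,"rx": 0,"ry": 0,"rz": 0,"gripper": -1}]}}

```text
time_s: 16.1
ee_pos: [439.2, 186.2, 307.6]
ee_rot: [179.6, -0.0, 86.3]
force: [0.6, 0.3, 0.0]
gripper_width: 90.9
gripper_force: 0.0
```

```bash
python3 m.py | grep -v yellow
python3 - <<'E'
from h import *
t=grab("top"); s=grab("side")
a=cv2.convertScaleAbs(t["frame"][145:285,150:480],alpha=1.8); b=s["frame"][130:300,180:400]
o=np.vstack([cv2.resize(a,(660,280),interpolation=cv2.INTER_CUBIC),cv2.copyMakeBorder(cv2.resize(b,(414,320),interpolation=cv2.INTER_CUBIC),0,0,0,246,0)])
save({"frame":o},"k5.png")
E
```

```text
green 30 348 [438.6 160.2] yaw -6.4
green 38 886 [436.8 163.4] yaw -54.2
green 46 1197 [436.5 163.4] yaw -52.1
blue 30 268 [422.6  32.8] yaw 17.5
blue 38 393 [422.6  32.9] yaw 14.0
blue 46 890 [427.1  36.5] yaw -39.0
orange 30 216 [429.5 -85. ] yaw -7.9
orange 38 342 [429.5 -85.4] yaw -6.2
orange 46 459 [429.5 -85.5] yaw -6.5
```

View pics/k5.png

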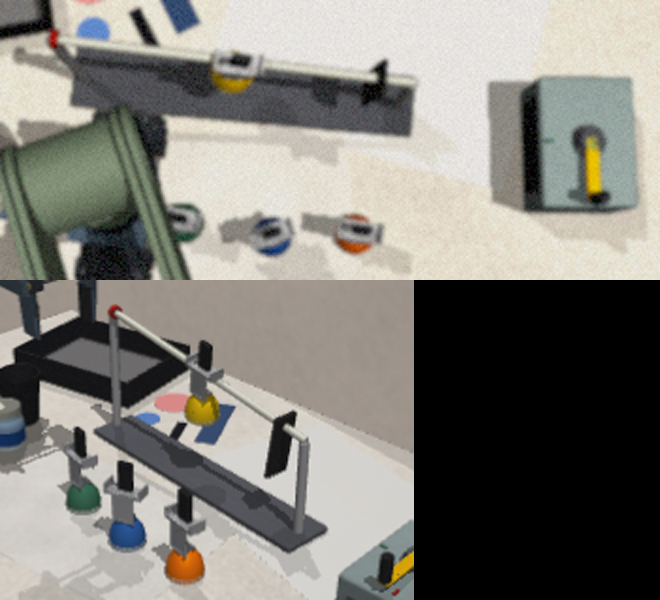

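The yellow carrier hangs on the rail and is mid-slide in the top view at (235,65). The other three stand unmoved. Green is next.

```bash
python3 go.py 438.8 156 102 180 0 77.4
```

```text
pose [440.2 187.2 306.7] [179.7  -0.   86.3] t 16.3
shift [-0.0625 -0.0008  0.4094]
turn [ 0.0092 -0.001   0.2983]
```

>>> {"method": "send_rows", "body": {"motion": [{"tx": -0.0625,"ty": -0.001,"tz": 0.05,"rx": 0.009,"ry": 0,"rz": 0.298,"gripper": -1},{"tx": 0,"ty": 0,"tz": 0.09,"rx": 0,"ry": 0,"rz": 0,"gripper": -1},{"tx": 0,"ty": 0,"tz": 0.09,"rx": 0,"ry": 0,"rz": 0,"gripper": -1},{"tx": 0,"ty": 0,"tz": 0.07,"rx": 0,"ry": 0,"rz": 0,"gripper": -0.4},{"tx": 0,"ty": 0,"tz": 0.06,"rx": 0,"ry": 0,"rz": 0,"gripper": -0.4},{"tx": 0,"ty": 0,"tz": 0.048,"rx": 0,"ry": 0,"rz": 0,"gripper": -0.4},{"tx": 0,"ty": 0,"tz": 0,"rx": 0,"ry": 0,"rz": 0,"gripper": 1},{"tx": 0,"ty": 0,"tz": 0,"rx": 0,"ry": 0,"rz": 0,"gripper": 1},{"tx": 0,"ty": 0,"tz": 0,"rx": 0,"ry": 0,"rz": 0,"gripper": 1},{"tx": 0,"ty": 0,"tz": 0,"rx": 0,"ry": 0,"rz": 0,"gripper": 1},{"tx": 0,"ty": 0,"tz": 0,"rx": 0,"ry": 0,"rz": 0,"gripper": 1},{"tx": 0,"ty": 0,"tz": 0,"rx": 0,"ry": 0,"rz": 0,"gripper": 1}]}}

```text
time_s: 17.8
ee_pos: [437.4, 155.5, 103.0]
ee_rot: [180.0, -0.0, 77.4]
force: [-3.7, 2.1, -0.3]
gripper_width: 9.5
gripper_force: 20.0
```

```bash
python3 -c "
from workcell import env; s=env.state(); print(s['ee_pos'],s['gripper_width'],s['gripper_force'])"
```

```text
[437.43835114 155.52863883 103.03418989] 9.530710479755635 20.04724144935608
```

Gripped. Now lift, turn to the rail yaw, and compute the move.

>>> {"method": "send_rows", "body": {"motion": [{"tx": 0,"ty": 0,"tz": -0.04,"rx": 0,"ry": 0,"rz": 0,"gripper": 1},{"tx": 0,"ty": 0,"tz": -0.08,"rx": 0,"ry": 0,"rz": 0,"gripper": 1},{"tx": 0,"ty": 0,"tz": -0.09,"rx": 0,"ry": 0,"rz": 0,"gripper": 1},{"tx": 0,"ty": 0,"tz": -0.09,"rx": 0,"ry": 0,"rz": 0,"gripper": 1},{"tx": 0,"ty": 0,"tz": -0.04,"rx": 0,"ry": 0,"rz": -0.3,"gripper": 1},{"tx": 0,"ty": 0,"tz": 0,"rx": 0,"ry": 0.267,"rz": 0,"gripper": 1},{"tx": 0,"ty": 0,"tz": 0,"rx": 0,"ry": 0,"rz": 0,"gripper": 1}]}}

```text
time_s: 18.68
ee_pos: [436.6, 153.8, 272.4]
ee_rot: [-179.9, -7.9, 86.2]
force: [-0.4, -0.3, -2.4]
gripper_width: 10.2
gripper_force: 20.0
```

```bash
python3 hang.py -60 57
```

```text
pose [436.6 153.8 272.4] [-179.9   -7.9   86.2] t 18.68 tab in bar frame now [-201.6  252.5   73.1]
target [581.9 209.  265.2] [180.   -8.   86.4]
shift now-frame [0.126  0.2827 0.0317] turn [-0.0013  0.0035 -0.0063] shift target-frame [0.1251 0.2831 0.0321]
```

>>> {"method": "send_rows", "body": {"motion": [{"tx": 0.0315,"ty": 0.0707,"tz": 0.008,"rx": 0,"ry": 0,"rz": 0,"gripper": 1},{"tx": 0.0315,"ty": 0.0707,"tz": 0.008,"rx": 0,"ry": 0,"rz": 0,"gripper": 1},{"tx": 0.0315,"ty": 0.0707,"tz": 0.008,"rx": 0,"ry": 0,"rz": 0,"gripper": 1},{"tx": 0.0315,"ty": 0.0707,"tz": 0.008,"rx": 0,"ry": 0,"rz": 0,"gripper": 1},{"tx": 0,"ty": 0.03,"tz": 0,"rx": 0,"ry": 0,"rz": 0,"gripper": 1},{"tx": 0,"ty": 0.03,"tz": 0,"rx": 0,"ry": 0,"rz": 0,"gripper": 1},{"tx": 0,"ty": 0,"tz": 0,"rx": 0,"ry": 0,"rz": 0,"gripper": 1},{"tx": 0,"ty": 0,"tz": 0,"rx": 0,"ry": 0,"rz": 0,"gripper": 1}]}}

```text
time_s: 19.68
ee_pos: [611.6, 208.9, 266.2]
ee_rot: [-180.0, -8.0, 86.4]
force: [-0.4, 0.2, -2.2]
gripper_width: 9.9
gripper_force: 20.0
```

```bash
python3 hang.py 0 57
```

```text
pose [611.6 208.9 266.2] [-180.    -8.    86.4] t 19.68 tab in bar frame now [-30.4 317.   57.7]
target [641.8 205.2 265.2] [180.   -8.   86.4]
shift now-frame [-0.0039  0.0607  0.0013] turn [-0.0004  0.0007  0.    ] shift target-frame [-0.0039  0.0607  0.0013]
```

>>> {"method": "send_rows", "body": {"motion": [{"tx": 0,"ty": 0.02,"tz": 0,"rx": 0,"ry": 0,"rz": 0,"gripper": 1},{"tx": 0,"ty": 0.02,"tz": 0,"rx": 0,"ry": 0,"rz": 0,"gripper": 1},{"tx": 0,"ty": 0.02,"tz": 0,"rx": 0,"ry": 0,"rz": 0,"gripper": 1},{"tx": 0,"ty": 0,"tz": 0,"rx": 0,"ry": 0,"rz": 0,"gripper": 1},{"tx": 0,"ty": 0,"tz": 0.016,"rx": 0,"ry": 0,"rz": 0,"gripper": 1},{"tx": 0,"ty": 0,"tz": 0.016,"rx": 0,"ry": 0,"rz": 0,"gripper": 1},{"tx": 0,"ty": 0,"tz": 0.01,"rx": 0,"ry": 0,"rz": 0,"gripper": 1},{"tx": 0,"ty": 0,"tz": 0,"rx": 0,"ry": 0,"rz": 0,"gripper": 1}]}}

```text
time_s: 20.68
ee_pos: [642.4, 210.4, 245.1]
ee_rot: [180.0, -8.0, 86.4]
force: [0.6, 0.2, -2.3]
gripper_width: 10.0
gripper_force: 20.0
```

```bash
python3 hang.py 0 36
```

```text
pose [642.4 210.4 245.1] [180.   -8.   86.4] t 20.68 tab in bar frame now [3.000e-01 3.174e+02 3.630e+01]
target [642.  208.1 244.5] [180.   -8.   86.4]
shift now-frame [-0.0048 -0.0006  0.0006] turn [0.0008 0.0001 0.0011] shift target-frame [-0.0048 -0.0005  0.0006]
```

>>> {"method": "send_rows", "body": {"motion": [{"tx": 0,"ty": 0,"tz": 0.004,"rx": 0,"ry": 0,"rz": 0,"gripper": 1},{"tx": 0,"ty": 0,"tz": 0,"rx": 0,"ry": 0,"rz": 0,"gripper": 1}]}}

```text
time_s: 20.92
ee_pos: [643.3, 210.8, 244.9]
ee_rot: [179.8, -8.1, 86.4]
force: [0.2, -1.7, 5.8]
gripper_width: 10.3
gripper_force: 20.0
```

Contact. I'll release, lift and withdraw to clear the cameras near the blue one.

>>> {"method": "send_rows", "body": {"motion": [{"tx": 0,"ty": 0,"tz": -0.002,"rx": 0,"ry": 0,"rz": 0,"gripper": -1},{"tx": 0,"ty": 0,"tz": 0,"rx": 0,"ry": 0,"rz": 0,"gripper": -1},{"tx": 0,"ty": 0,"tz": 0,"rx": 0,"ry": 0,"rz": 0,"gripper": -1},{"tx": 0,"ty": 0,"tz": -0.05,"rx": 0,"ry": 0,"rz": 0,"gripper": -1},{"tx": 0,"ty": 0,"tz": -0.08,"rx": 0,"ry": -0.267,"rz": 0,"gripper": -1},{"tx": 0,"ty": -0.11,"tz": 0,"rx": 0,"ry": 0,"rz": 0,"gripper": -1},{"tx": 0,"ty": -0.11,"tz": 0,"rx": 0,"ry": 0,"rz": 0,"gripper": -1},{"tx": 0,"ty": -0.11,"tz": 0,"rx": 0,"ry": 0,"rz": 0,"gripper": -1},{"tx": 0,"ty": -0.11,"tz": 0,"rx": 0,"ry": 0,"rz": 0,"gripper": -1},{"tx": 0,"ty": 0,"tz": 0,"rx": 0,"ry": 0,"rz": 0,"gripper": -1}]}}

```text
time_s: 22.18
ee_pos: [419.2, 215.1, 309.0]
ee_rot: [180.0, -0.0, 86.6]
force: [0.7, -0.1, -0.2]
gripper_width: 91.2
gripper_force: 0.0
```

```bash
python3 m.py | egrep "blue|orange"; python3 go.py 422.7 32.8 102 180 0 105
python3 - <<'E'
from h import *
t=grab("top"); s=grab("side")
a=cv2.convertScaleAbs(t["frame"][145:285,150:480],alpha=1.8); b=s["frame"][130:300,180:400]
o=np.vstack([cv2.resize(a,(660,280),interpolation=cv2.INTER_CUBIC),cv2.copyMakeBorder(cv2.resize(b,(414,320),interpolation=cv2.INTER_CUBIC),0,0,0,246,0)])
save({"frame":o},"k6.png")
E
```

```text
orange 30 215 [429.4 -85.2] yaw -7.1
orange 38 340 [429.5 -85.4] yaw -5.7
orange 46 467 [429.5 -85.5] yaw -6.8
pose [422.6 215.4 308.8] [179.9  -0.   86.5] t 22.27
shift [-0.3648  0.022   0.4134]
turn [ 0.0038 -0.0008 -0.618 ]
```

View pics/k6.png

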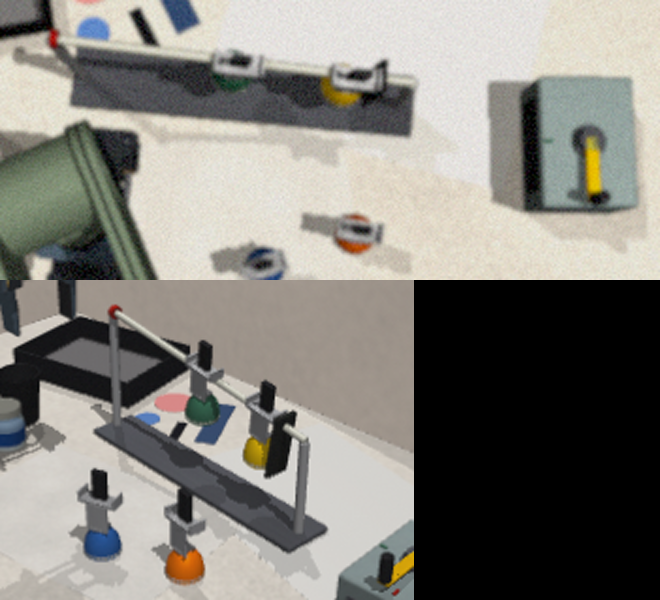

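Yellow rests at the stop and green is sliding down. Blue has been knocked to about (265,265) in the top crop, so I'll re-measure it.

```bash
python3 - <<'E'
from h import *
t=grab("top");s=grab("side"); p,g=tri(t,(150+132,145+132),s,(180+99/1.882,130+205/1.882)); print(p.round(1),g)
x=open("m.py").read(); x=x.replace('"blue":(423,30)','"blue":(%d,%d)'%(p[0],p[1])); open("m.py","w").write(x)
E
python3 m.py | egrep blue
```

```text
[380.2  39.6 117.3] 1.9945850011958042
blue 30 251 [380.7  42.7] yaw 12.8
blue 38 822 [386.6  46.5] yaw -45.5
blue 46 1205 [386.4  47.1] yaw -28.0
```

```bash
python3 go.py 380.5 41.5 102 180 0 103
```

```text
pose [423.3 215.2 308. ] [-180.     0.    86.4] t 22.57
shift [-0.352  -0.0634  0.412 ]
turn [-5.000e-04  3.000e-04 -5.542e-01]
```

>>> {"method": "send_rows", "body": {"motion": [{"tx": -0.088,"ty": -0.0158,"tz": 0,"rx": 0,"ry": 0,"rz": 0,"gripper": -1},{"tx": -0.088,"ty": -0.0158,"tz": 0,"rx": 0,"ry": 0,"rz": 0,"gripper": -1},{"tx": -0.088,"ty": -0.0158,"tz": 0,"rx": 0,"ry": 0,"rz": 0,"gripper": -1},{"tx": -0.088,"ty": -0.0158,"tz": 0,"rx": 0,"ry": 0,"rz": -0.277,"gripper": -1},{"tx": 0,"ty": 0,"tz": 0.08,"rx": 0,"ry": 0,"rz": -0.277,"gripper": -1},{"tx": 0,"ty": 0,"tz": 0.09,"rx": 0,"ry": 0,"rz": 0,"gripper": -1},{"tx": 0,"ty": 0,"tz": 0.08,"rx": 0,"ry": 0,"rz": 0,"gripper": -1}]}}

```text
time_s: 23.45
ee_pos: [380.2, 41.1, 182.0]
ee_rot: [180.0, -0.0, 103.0]
force: [-0.3, -0.2, -0.1]
gripper_width: 91.0
gripper_force: 0.0
```

```bash
python3 go.py 380.5 41.5 102 180 0 103
python3 - <<'E'
from h import *
s=grab("side"); b=s["frame"][130:300,180:400]
save({"frame":cv2.resize(b,(660,510),interpolation=cv2.INTER_CUBIC)},"k7.png")
E
```

```text
pose [380.2  41.1 182. ] [180.  -0. 103.] t 23.45
shift [0.0006 0.0007 0.16  ]
turn [ 0.001  -0.0001 -0.0009]
```

View pics/k7.png

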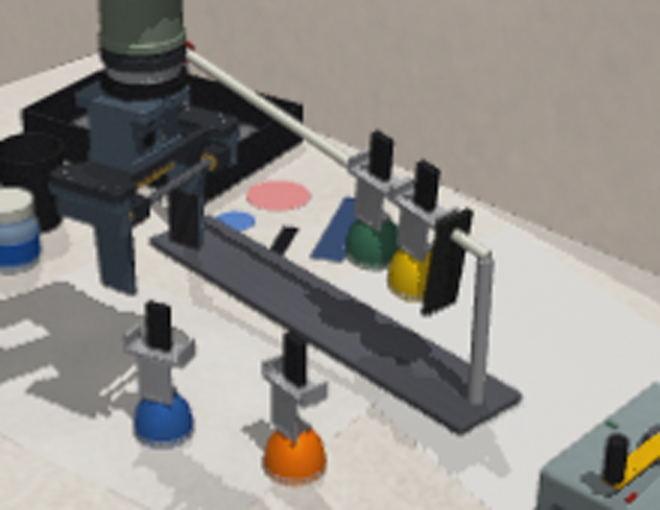

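Green is queued against yellow, and the open fingers straddle blue's tab at (158,325). Next: descend and grip.

>>> {"method": "send_rows", "body": {"motion": [{"tx": 0,"ty": 0,"tz": 0.08,"rx": 0,"ry": 0,"rz": 0,"gripper": -1},{"tx": 0,"ty": 0,"tz": 0.08,"rx": 0,"ry": 0,"rz": 0,"gripper": -0.4},{"tx": 0,"ty": 0,"tz": 0,"rx": 0,"ry": 0,"rz": 0,"gripper": 1},{"tx": 0,"ty": 0,"tz": 0,"rx": 0,"ry": 0,"rz": 0,"gripper": 1},{"tx": 0,"ty": 0,"tz": 0,"rx": 0,"ry": 0,"rz": 0,"gripper": 1},{"tx": 0,"ty": 0,"tz": 0,"rx": 0,"ry": 0,"rz": 0,"gripper": 1},{"tx": 0,"ty": 0,"tz": 0,"rx": 0,"ry": 0,"rz": 0,"gripper": 1},{"tx": 0,"ty": 0,"tz": 0,"rx": 0,"ry": 0,"rz": 0,"gripper": 1},{"tx": 0,"ty": 0,"tz": 0,"rx": 0,"ry": 0,"rz": 0,"gripper": 1},{"tx": 0,"ty": 0,"tz": 0,"rx": 0,"ry": 0,"rz": 0,"gripper": 1}]}}

```text
time_s: 24.75
ee_pos: [380.1, 41.6, 103.4]
ee_rot: [180.0, 0.0, 103.0]
force: [0.1, 0.3, -0.2]
gripper_width: 9.6
gripper_force: 20.0
```

>>> {"method": "send_rows", "body": {"motion": [{"tx": 0,"ty": 0,"tz": -0.04,"rx": 0,"ry": 0,"rz": 0,"gripper": 1},{"tx": 0,"ty": 0,"tz": -0.08,"rx": 0,"ry": 0,"rz": 0,"gripper": 1},{"tx": 0,"ty": 0,"tz": -0.09,"rx": 0,"ry": 0,"rz": 0,"gripper": 1},{"tx": 0,"ty": 0,"tz": -0.09,"rx": 0,"ry": 0,"rz": 0,"gripper": 1},{"tx": 0,"ty": 0,"tz": -0.04,"rx": 0,"ry": 0,"rz": 0.277,"gripper": 1},{"tx": 0,"ty": 0,"tz": 0,"rx": 0,"ry": 0,"rz": 0.277,"gripper": 1},{"tx": 0,"ty": 0,"tz": 0,"rx": 0,"ry": 0.267,"rz": 0,"gripper": 1},{"tx": 0,"ty": 0,"tz": 0,"rx": 0,"ry": 0,"rz": 0,"gripper": 1}]}}

```text
time_s: 25.75
ee_pos: [379.4, 40.0, 272.8]
ee_rot: [-179.9, -7.9, 86.2]
force: [-0.1, 0.2, -2.1]
gripper_width: 9.6
gripper_force: 20.0
```

```bash
python3 hang.py -60 57
```

```text
pose [379.4  40.  272.8] [-179.9   -7.9   86.2] t 25.75 tab in bar frame now [-251.5  136.4   89.7]
target [581.9 209.  265.2] [180.   -8.   86.4]
shift now-frame [0.3588 0.3817 0.0647] turn [-0.0015  0.0028 -0.0078] shift target-frame [0.3571 0.3831 0.0655]
```

>>> {"method": "send_rows", "body": {"motion": [{"tx": 0.0447,"ty": 0.0478,"tz": 0.0081,"rx": 0,"ry": 0,"rz": 0,"gripper": 1},{"tx": 0.0447,"ty": 0.0478,"tz": 0.0081,"rx": 0,"ry": 0,"rz": 0,"gripper": 1},{"tx": 0.0447,"ty": 0.0478,"tz": 0.0081,"rx": 0,"ry": 0,"rz": 0,"gripper": 1},{"tx": 0.0447,"ty": 0.0478,"tz": 0.0081,"rx": 0,"ry": 0,"rz": 0,"gripper": 1},{"tx": 0.0447,"ty": 0.0478,"tz": 0.0081,"rx": 0,"ry": 0,"rz": 0,"gripper": 1},{"tx": 0.0447,"ty": 0.0478,"tz": 0.0081,"rx": 0,"ry": 0,"rz": 0,"gripper": 1},{"tx": 0.0447,"ty": 0.0478,"tz": 0.0081,"rx": 0,"ry": 0,"rz": 0,"gripper": 1},{"tx": 0.0447,"ty": 0.0478,"tz": 0.0081,"rx": 0,"ry": 0,"rz": 0,"gripper": 1},{"tx": 0,"ty": 0.03,"tz": 0,"rx": 0,"ry": 0,"rz": 0,"gripper": 1},{"tx": 0,"ty": 0.03,"tz": 0,"rx": 0,"ry": 0,"rz": 0,"gripper": 1},{"tx": 0,"ty": 0,"tz": 0,"rx": 0,"ry": 0,"rz": 0,"gripper": 1},{"tx": 0,"ty": 0,"tz": 0,"rx": 0,"ry": 0,"rz": 0,"gripper": 1}]}}

```text
time_s: 27.25
ee_pos: [611.5, 208.3, 266.4]
ee_rot: [-180.0, -8.0, 86.4]
force: [0.5, -0.2, -1.8]
gripper_width: 9.7
gripper_force: 20.0
```

```bash
python3 hang.py 0 57
```

```text
pose [611.5 208.3 266.4] [-180.    -8.    86.4] t 27.25 tab in bar frame now [-30.5 316.3  58. ]
target [641.8 205.2 265.2] [180.   -8.   86.4]
shift now-frame [-0.0027  0.0609  0.002 ] turn [-0.0003  0.0008 -0.0009] shift target-frame [-0.0027  0.0609  0.002 ]
```

>>> {"method": "send_rows", "body": {"motion": [{"tx": 0,"ty": 0.02,"tz": 0,"rx": 0,"ry": 0,"rz": 0,"gripper": 1},{"tx": 0,"ty": 0.02,"tz": 0,"rx": 0,"ry": 0,"rz": 0,"gripper": 1},{"tx": 0,"ty": 0.02,"tz": 0,"rx": 0,"ry": 0,"rz": 0,"gripper": 1},{"tx": 0,"ty": 0,"tz": 0,"rx": 0,"ry": 0,"rz": 0,"gripper": 1},{"tx": 0,"ty": 0,"tz": 0.016,"rx": 0,"ry": 0,"rz": 0,"gripper": 1},{"tx": 0,"ty": 0,"tz": 0.016,"rx": 0,"ry": 0,"rz": 0,"gripper": 1},{"tx": 0,"ty": 0,"tz": 0.011,"rx": 0,"ry": 0,"rz": 0,"gripper": 1},{"tx": 0,"ty": 0,"tz": 0.003,"rx": 0,"ry": 0,"rz": 0,"gripper": 1},{"tx": 0,"ty": 0,"tz": 0,"rx": 0,"ry": 0,"rz": 0,"gripper": 1}]}}

```text
time_s: 28.38
ee_pos: [642.7, 210.5, 245.4]
ee_rot: [179.8, -8.1, 86.5]
force: [0.4, -1.3, 5.2]
gripper_width: 9.7
gripper_force: 20.0
```

Contact (5 N). Release and withdraw towards orange.

>>> {"method": "send_rows", "body": {"motion": [{"tx": 0,"ty": 0,"tz": -0.002,"rx": 0,"ry": 0,"rz": 0,"gripper": -1},{"tx": 0,"ty": 0,"tz": 0,"rx": 0,"ry": 0,"rz": 0,"gripper": -1},{"tx": 0,"ty": 0,"tz": 0,"rx": 0,"ry": 0,"rz": 0,"gripper": -1},{"tx": 0,"ty": 0,"tz": -0.05,"rx": 0,"ry": 0,"rz": 0,"gripper": -1},{"tx": 0,"ty": 0,"tz": -0.08,"rx": 0,"ry": -0.267,"rz": 0,"gripper": -1},{"tx": 0,"ty": -0.11,"tz": 0,"rx": 0,"ry": 0,"rz": 0,"gripper": -1},{"tx": 0,"ty": -0.11,"tz": 0,"rx": 0,"ry": 0,"rz": 0,"gripper": -1},{"tx": 0,"ty": -0.11,"tz": 0,"rx": 0,"ry": 0,"rz": 0,"gripper": -1},{"tx": 0,"ty": -0.11,"tz": 0,"rx": 0,"ry": 0,"rz": 0,"gripper": -1},{"tx": 0,"ty": 0,"tz": 0,"rx": 0,"ry": 0,"rz": 0,"gripper": -1}]}}

```text
time_s: 29.62
ee_pos: [418.7, 214.8, 309.5]
ee_rot: [180.0, -0.0, 86.6]
force: [0.1, -1.1, 0.3]
gripper_width: 91.0
gripper_force: 0.0
```

```bash
python3 m.py | egrep "orange"; python3 go.py 429.7 -86 102 180 0 84
python3 - <<'E'
from h import *
t=grab("top"); s=grab("side")
a=cv2.convertScaleAbs(t["frame"][145:285,150:480],alpha=1.8); b=s["frame"][130:300,180:400]
o=np.vstack([cv2.resize(a,(660,280),interpolation=cv2.INTER_CUBIC),cv2.copyMakeBorder(cv2.resize(b,(414,320),interpolation=cv2.INTER_CUBIC),0,0,0,246,0)])
save({"frame":o},"k8.png")
E
```

```text
orange 30 215 [429.2 -85.9] yaw -5.2
orange 38 342 [429.4 -85.8] yaw -5.4
orange 46 463 [429.5 -85.7] yaw -6.0
pose [422.2 215.  309.2] [179.9  -0.   86.5] t 29.73
shift [-0.6003  0.0514  0.4141]
turn [ 0.0036 -0.0016  0.0819]
```

View pics/k8.png

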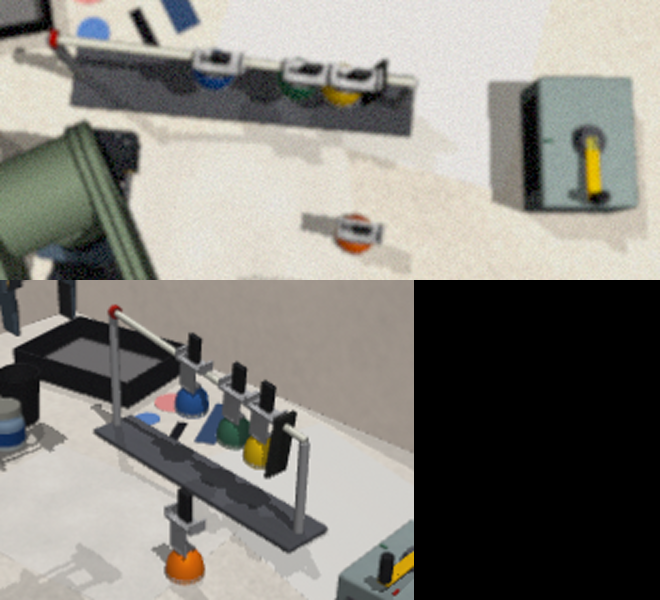

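Yellow and green are queued, and blue is sliding down. Only orange remains on the table, unmoved.

>>> {"method": "send_rows", "body": {"motion": [{"tx": -0.0858,"ty": 0.0073,"tz": 0,"rx": 0,"ry": 0,"rz": 0,"gripper": -1},{"tx": -0.0858,"ty": 0.0073,"tz": 0,"rx": 0,"ry": 0,"rz": 0,"gripper": -1},{"tx": -0.0858,"ty": 0.0073,"tz": 0,"rx": 0,"ry": 0,"rz": 0,"gripper": -1},{"tx": -0.0858,"ty": 0.0073,"tz": 0,"rx": 0,"ry": 0,"rz": 0,"gripper": -1},{"tx": -0.0858,"ty": 0.0073,"tz": 0,"rx": 0,"ry": 0,"rz": 0,"gripper": -1},{"tx": -0.0858,"ty": 0.0073,"tz": 0.04,"rx": 0,"ry": 0,"rz": 0,"gripper": -1},{"tx": -0.0858,"ty": 0.0073,"tz": 0.06,"rx": 0,"ry": 0,"rz": 0.08,"gripper": -1},{"tx": 0,"ty": 0,"tz": 0.08,"rx": 0,"ry": 0,"rz": 0,"gripper": -1},{"tx": 0,"ty": 0,"tz": 0.07,"rx": 0,"ry": 0,"rz": 0,"gripper": -1},{"tx": 0,"ty": 0,"tz": 0,"rx": 0,"ry": 0,"rz": 0,"gripper": -1}]}}

```text
time_s: 31.08
ee_pos: [427.8, -86.9, 181.4]
ee_rot: [-179.6, -0.1, 83.9]
force: [0.5, 0.4, -0.1]
gripper_width: 91.4
gripper_force: 0.0
```

```bash
python3 go.py 429.7 -86 102.5 180 0 84
```

```text
pose [427.8 -86.9 181.4] [-1.796e+02 -1.000e-01  8.390e+01] t 31.07
shift [0.0021 0.0046 0.1578]
turn [-0.0117 -0.0018 -0.0019]
```

>>> {"method": "send_rows", "body": {"motion": [{"tx": 0.002,"ty": 0.003,"tz": 0.08,"rx": 0,"ry": 0,"rz": 0,"gripper": -1},{"tx": 0,"ty": 0,"tz": 0.077,"rx": 0,"ry": 0,"rz": 0,"gripper": -0.4},{"tx": 0,"ty": 0,"tz": 0,"rx": 0,"ry": 0,"rz": 0,"gripper": 1},{"tx": 0,"ty": 0,"tz": 0,"rx": 0,"ry": 0,"rz": 0,"gripper": 1},{"tx": 0,"ty": 0,"tz": 0,"rx": 0,"ry": 0,"rz": 0,"gripper": 1},{"tx": 0,"ty": 0,"tz": 0,"rx": 0,"ry": 0,"rz": 0,"gripper": 1},{"tx": 0,"ty": 0,"tz": 0,"rx": 0,"ry": 0,"rz": 0,"gripper": 1},{"tx": 0,"ty": 0,"tz": 0,"rx": 0,"ry": 0,"rz": 0,"gripper": 1},{"tx": 0,"ty": 0,"tz": 0,"rx": 0,"ry": 0,"rz": 0,"gripper": 1},{"tx": 0,"ty": 0,"tz": 0,"rx": 0,"ry": 0,"rz": 0,"gripper": 1}]}}

```text
time_s: 32.33
ee_pos: [430.3, -85.6, 105.1]
ee_rot: [-180.0, -0.0, 84.0]
force: [-0.8, -0.0, -1.7]
gripper_width: 9.7
gripper_force: 20.0
```

>>> {"method": "send_rows", "body": {"motion": [{"tx": 0,"ty": 0,"tz": -0.04,"rx": 0,"ry": 0,"rz": 0,"gripper": 1},{"tx": 0,"ty": 0,"tz": -0.08,"rx": 0,"ry": 0,"rz": 0,"gripper": 1},{"tx": 0,"ty": 0,"tz": -0.09,"rx": 0,"ry": 0,"rz": 0,"gripper": 1},{"tx": 0,"ty": 0,"tz": -0.09,"rx": 0,"ry": 0,"rz": 0,"gripper": 1},{"tx": 0,"ty": 0,"tz": -0.04,"rx": 0,"ry": 0,"rz": -0.08,"gripper": 1},{"tx": 0,"ty": 0,"tz": 0,"rx": 0,"ry": 0.267,"rz": 0,"gripper": 1},{"tx": 0,"ty": 0,"tz": 0,"rx": 0,"ry": 0,"rz": 0,"gripper": 1}]}}

```text
time_s: 33.2
ee_pos: [430.0, -87.1, 274.8]
ee_rot: [-179.9, -8.0, 86.2]
force: [0.3, -0.4, -2.0]
gripper_width: 9.8
gripper_force: 20.0
```

```bash
python3 hang.py -60 57
```

```text
pose [430.  -87.1 274.8] [-179.9   -8.    86.2] t 33.2 tab in bar frame now [-193.1   14.2  109. ]
target [581.9 209.  265.2] [180.   -8.   86.4]
shift now-frame [0.6026 0.2641 0.1032] turn [-0.0008  0.0022 -0.0067] shift target-frame [0.6015 0.2661 0.104 ]
```

>>> {"method": "send_rows", "body": {"motion": [{"tx": 0.067,"ty": 0.0293,"tz": 0.0109,"rx": 0,"ry": 0,"rz": 0,"gripper": 1},{"tx": 0.067,"ty": 0.0293,"tz": 0.0109,"rx": 0,"ry": 0,"rz": 0,"gripper": 1},{"tx": 0.067,"ty": 0.0293,"tz": 0.0109,"rx": 0,"ry": 0,"rz": 0,"gripper": 1},{"tx": 0.067,"ty": 0.0293,"tz": 0.0109,"rx": 0,"ry": 0,"rz": 0,"gripper": 1},{"tx": 0.067,"ty": 0.0293,"tz": 0.0109,"rx": 0,"ry": 0,"rz": 0,"gripper": 1},{"tx": 0.067,"ty": 0.0293,"tz": 0.0109,"rx": 0,"ry": 0,"rz": 0,"gripper": 1},{"tx": 0.067,"ty": 0.0293,"tz": 0.0109,"rx": 0,"ry": 0,"rz": 0,"gripper": 1},{"tx": 0.067,"ty": 0.0293,"tz": 0.0109,"rx": 0,"ry": 0,"rz": 0,"gripper": 1},{"tx": 0.067,"ty": 0.0293,"tz": 0.0109,"rx": 0,"ry": 0,"rz": 0,"gripper": 1},{"tx": 0,"ty": 0.03,"tz": 0,"rx": 0,"ry": 0,"rz": 0,"gripper": 1},{"tx": 0,"ty": 0.03,"tz": 0,"rx": 0,"ry": 0,"rz": 0,"gripper": 1},{"tx": 0,"ty": 0,"tz": 0,"rx": 0,"ry": 0,"rz": 0,"gripper": 1}]}}

```text
time_s: 34.7
ee_pos: [611.7, 208.0, 268.2]
ee_rot: [-180.0, -8.0, 86.3]
force: [-1.7, 0.1, -1.2]
gripper_width: 10.1
gripper_force: 20.0
```

```bash
python3 hang.py 0 57 13.5
```

```text
pose [611.7 208.  268.2] [-180.    -8.    86.3] t 34.7 tab in bar frame now [-30.2 316.4  58. ]
target [641.8 204.9 267. ] [180.   -8.   86.4]
shift now-frame [-0.0026  0.0605  0.0019] turn [-0.0001  0.0023 -0.0023] shift target-frame [-0.0027  0.0605  0.0019]
```

>>> {"method": "send_rows", "body": {"motion": [{"tx": 0,"ty": 0.02,"tz": 0,"rx": 0,"ry": 0,"rz": 0,"gripper": 1},{"tx": 0,"ty": 0.02,"tz": 0,"rx": 0,"ry": 0,"rz": 0,"gripper": 1},{"tx": 0,"ty": 0.02,"tz": 0,"rx": 0,"ry": 0,"rz": 0,"gripper": 1},{"tx": 0,"ty": 0,"tz": 0,"rx": 0,"ry": 0,"rz": 0,"gripper": 1},{"tx": 0,"ty": 0,"tz": 0.016,"rx": 0,"ry": 0,"rz": 0,"gripper": 1},{"tx": 0,"ty": 0,"tz": 0.016,"rx": 0,"ry": 0,"rz": 0,"gripper": 1},{"tx": 0,"ty": 0,"tz": 0.011,"rx": 0,"ry": 0,"rz": 0,"gripper": 1},{"tx": 0,"ty": 0,"tz": 0.002,"rx": 0,"ry": 0,"rz": 0,"gripper": 1},{"tx": 0,"ty": 0,"tz": 0,"rx": 0,"ry": 0,"rz": 0,"gripper": 1}]}}

```text
time_s: 35.83
ee_pos: [641.2, 210.4, 247.2]
ee_rot: [179.9, -8.0, 86.4]
force: [-1.6, 0.3, 2.2]
gripper_width: 10.1
gripper_force: 20.0
```

>>> {"method": "send_rows", "body": {"motion": [{"tx": 0,"ty": 0,"tz": 0,"rx": 0,"ry": 0,"rz": 0,"gripper": -1},{"tx": 0,"ty": 0,"tz": 0,"rx": 0,"ry": 0,"rz": 0,"gripper": -1},{"tx": 0,"ty": 0,"tz": 0,"rx": 0,"ry": 0,"rz": 0,"gripper": -1},{"tx": 0,"ty": 0,"tz": -0.05,"rx": 0,"ry": 0,"rz": 0,"gripper": -1},{"tx": 0,"ty": 0,"tz": -0.08,"rx": 0,"ry": -0.267,"rz": 0,"gripper": -1},{"tx": 0,"ty": -0.11,"tz": 0,"rx": 0,"ry": 0,"rz": 0,"gripper": -1},{"tx": 0,"ty": -0.11,"tz": 0,"rx": 0,"ry": 0,"rz": 0,"gripper": -1},{"tx": 0,"ty": -0.11,"tz": 0,"rx": 0,"ry": 0,"rz": 0,"gripper": -1},{"tx": 0,"ty": -0.11,"tz": 0,"rx": 0,"ry": 0,"rz": 0,"gripper": -1},{"tx": 0,"ty": 0,"tz": 0,"rx": 0,"ry": 0,"rz": 0,"gripper": -1}]}}

```text
time_s: 37.08
ee_pos: [417.8, 214.9, 311.6]
ee_rot: [180.0, -0.0, 86.6]
force: [0.7, -0.6, 0.8]
gripper_width: 91.5
gripper_force: 0.0
```

```bash
python3 go.py 450 -300 230
python3 - <<'E'
from h import *
t=grab("top"); s=grab("side")
a=cv2.convertScaleAbs(t["frame"][145:285,150:480],alpha=1.8); b=s["frame"][130:300,180:400]
o=np.vstack([cv2.resize(a,(660,280),interpolation=cv2.INTER_CUBIC),cv2.copyMakeBorder(cv2.resize(b,(414,320),interpolation=cv2.INTER_CUBIC),0,0,0,246,0)])
save({"frame":o},"k9.png")
E
```

```text
pose [417.8 214.9 311.6] [180.   -0.   86.6] t 37.08
shift [-1.0242  0.1262  0.1626]
```

View pics/k9.png

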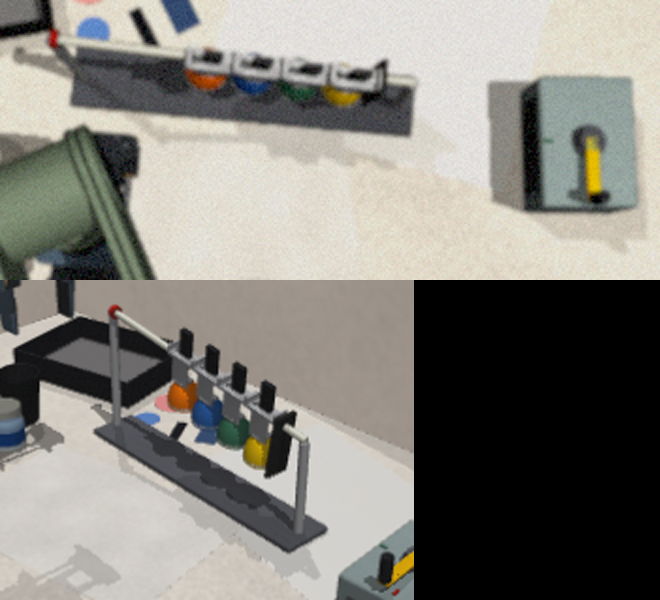

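All four bells hang queued from the stop, with orange last. I'll move to the damper and check for any red bell.

>>> {"method": "send_rows", "body": {"motion": [{"tx": -0.1024,"ty": 0.0126,"tz": 0.0163,"rx": 0,"ry": 0,"rz": 0,"gripper": -1},{"tx": -0.1024,"ty": 0.0126,"tz": 0.0163,"rx": 0,"ry": 0,"rz": 0,"gripper": -1},{"tx": -0.1024,"ty": 0.0126,"tz": 0.0163,"rx": 0,"ry": 0,"rz": 0,"gripper": -1},{"tx": -0.1024,"ty": 0.0126,"tz": 0.0163,"rx": 0,"ry": 0,"rz": 0,"gripper": -1},{"tx": -0.1024,"ty": 0.0126,"tz": 0.0163,"rx": 0,"ry": 0,"rz": 0,"gripper": -1},{"tx": -0.1024,"ty": 0.0126,"tz": 0.0163,"rx": 0,"ry": 0,"rz": 0,"gripper": -1},{"tx": -0.1024,"ty": 0.0126,"tz": 0.0163,"rx": 0,"ry": 0,"rz": 0,"gripper": -1},{"tx": -0.1024,"ty": 0.0126,"tz": 0.0163,"rx": 0,"ry": 0,"rz": 0,"gripper": -1},{"tx": -0.1024,"ty": 0.0126,"tz": 0.0163,"rx": 0,"ry": 0,"rz": 0,"gripper": -1},{"tx": -0.1024,"ty": 0.0126,"tz": 0.0163,"rx": 0,"ry": 0,"rz": 0,"gripper": -1}]}}

```text
time_s: 38.42
ee_pos: [452.6, -303.3, 228.4]
ee_rot: [180.0, -0.0, 86.3]
force: [0.2, 1.2, -0.1]
gripper_width: 91.2
gripper_force: 0.0
```

>>> {"method": "send_rows", "body": {"motion": [{"tx": 0,"ty": 0,"tz": 0,"rx": 0,"ry": 0,"rz": -0.32,"gripper": -1},{"tx": 0,"ty": 0,"tz": 0,"rx": 0,"ry": 0,"rz": -0.32,"gripper": -1},{"tx": 0,"ty": 0,"tz": 0,"rx": 0,"ry": 0,"rz": -0.32,"gripper": -1},{"tx": 0,"ty": 0,"tz": 0,"rx": 0,"ry": 0,"rz": -0.32,"gripper": -1},{"tx": 0,"ty": 0,"tz": 0,"rx": 0,"ry": 0,"rz": -0.32,"gripper": -1},{"tx": 0,"ty": 0,"tz": 0,"rx": 0,"ry": 0,"rz": -0.32,"gripper": -1},{"tx": 0,"ty": 0,"tz": 0,"rx": 0,"ry": 0,"rz": -0.32,"gripper": -1},{"tx": 0,"ty": 0,"tz": 0,"rx": 0,"ry": 0,"rz": -0.32,"gripper": -1},{"tx": 0,"ty": 0,"tz": 0,"rx": 0,"ry": 0,"rz": -0.32,"gripper": -1},{"tx": 0,"ty": 0,"tz": 0,"rx": 0,"ry": 0,"rz": -0.32,"gripper": -1}]}}

```text
time_s: 39.67
ee_pos: [452.7, -301.5, 228.6]
ee_rot: [180.0, 0.0, -177.3]
force: [0.1, -0.7, -0.4]
gripper_width: 90.8
gripper_force: 0.0
```

```bash
python3 go.py 478.9 -394.8 136 180 0 -177
python3 - <<'E'
from h import *
for n in("top","side"):
    d=grab(n); h=cv2.cvtColor(d["frame"],cv2.COLOR_RGB2HSV)
    m=cv2.inRange(h,(0,130,40),(5,255,255))|cv2.inRange(h,(173,130,40),(180,255,255))
    k,_,st,ce=cv2.connectedComponentsWithStats(m)
    print(n,"red",[(st[i].tolist(),onz(d,ce[i],24).round()[:2].tolist()) for i in range(1,k) if st[i,4]>15])
    for c,lo,hi in(("green",60,92),("blue",100,125),("orange",5,16),("yellow",20,30)):
        m=cv2.inRange(h,(lo,90,30),(hi,255,255)); k,_,st,ce=cv2.connectedComponentsWithStats(m)
        # hung bell centres are ~70 mm under the bar
        print(c,[(ce[i].round().tolist(),onz(d,ce[i],125).round()[:2].tolist()) for i in range(1,k) if st[i,4]>30 and 560<onz(d,ce[i],125)[0]<700])
E
```

```text
pose [ 452.7 -301.5  228.6] [ 180.     0.  -177.3] t 39.67
shift [-0.0436 -0.1889  0.1851]
turn [ 0.0003  0.0002 -0.011 ]
top red [([431, 117, 10, 14, 88], [845.0, -400.0]), ([175, 159, 4, 10, 33], [703.0, 358.0]), ([55, 306, 11, 11, 74], [271.0, 659.0])]
green [([300.0, 191.0], [612.0, -2.0])]
blue [([196.0, 159.0], [692.0, 281.0]), ([276.0, 188.0], [618.0, 63.0])]
orange [([252.0, 185.0], [625.0, 127.0])]
yellow [([320.0, 193.0], [608.0, -56.0])]
side red [([238, 143, 6, 8, 21], [997.0, 724.0]), ([93, 209, 7, 3, 20], [254.0, 635.0]), ([452, 260, 10, 10, 58], [845.0, -405.0])]
green [([303.0, 210.0], [628.0, 4.0])]
blue [([290.0, 204.0], [630.0, 63.0]), ([259.0, 203.0], [564.0, 134.0])]
orange [([54.0, 96.0], [613.0, 1783.0]), ([276.0, 192.0], [658.0, 150.0])]
yellow [([316.0, 221.0], [607.0, -66.0])]
```

No red bell is present: the remaining red pixels are a paint tube, the rail cap and a flat decor spot. Next I'll pinch the knob.

>>> {"method": "send_rows", "body": {"motion": [{"tx": -0.0218,"ty": -0.0945,"tz": 0,"rx": 0,"ry": 0,"rz": 0,"gripper": -1},{"tx": -0.0218,"ty": -0.0945,"tz": 0,"rx": 0,"ry": 0,"rz": 0,"gripper": -1},{"tx": 0,"ty": 0,"tz": 0,"rx": 0,"ry": 0,"rz": 0,"gripper": -1},{"tx": 0,"ty": 0,"tz": 0.06,"rx": 0,"ry": 0,"rz": 0,"gripper": -1},{"tx": 0,"ty": 0,"tz": 0.07,"rx": 0,"ry": 0,"rz": 0,"gripper": -1},{"tx": 0,"ty": 0,"tz": 0.054,"rx": 0,"ry": 0,"rz": 0,"gripper": 1},{"tx": 0,"ty": 0,"tz": 0,"rx": 0,"ry": 0,"rz": 0,"gripper": 1},{"tx": 0,"ty": 0,"tz": 0,"rx": 0,"ry": 0,"rz": 0,"gripper": 1},{"tx": 0,"ty": 0,"tz": 0,"rx": 0,"ry": 0,"rz": 0,"gripper": 1},{"tx": 0,"ty": 0,"tz": 0,"rx": 0,"ry": 0,"rz": 0,"gripper": 1},{"tx": 0,"ty": 0,"tz": 0,"rx": 0,"ry": 0,"rz": 0,"gripper": 1},{"tx": 0,"ty": 0,"tz": 0,"rx": 0,"ry": 0,"rz": 0,"gripper": 1}], "grip_force": 8}}

```text
time_s: 41.28
ee_pos: [477.7, -393.4, 137.5]
ee_rot: [-180.0, 0.0, -177.6]
force: [0.1, 0.1, 0.0]
gripper_width: 24.0
gripper_force: 0.0
```

>>> {"method": "send_rows", "body": {"motion": [{"tx": 0,"ty": 0,"tz": 0,"rx": 0,"ry": 0,"rz": 0,"gripper": 1},{"tx": 0,"ty": 0,"tz": 0,"rx": 0,"ry": 0,"rz": 0,"gripper": 1}]}}

```text
time_s: 41.52
ee_pos: [477.6, -393.6, 137.4]
ee_rot: [-180.0, 0.0, -177.6]
force: [-0.6, -0.7, 0.3]
gripper_width: 17.7
gripper_force: 8.0
```

>>> {"method": "send_rows", "body": {"motion": [{"tx": 0,"ty": 0,"tz": 0,"rx": 0,"ry": 0,"rz": 0.1,"gripper": 1},{"tx": 0,"ty": 0.0209,"tz": 0,"rx": 0,"ry": 0,"rz": 0.25,"gripper": 1},{"tx": 0,"ty": 0.0209,"tz": 0,"rx": 0,"ry": 0,"rz": 0.25,"gripper": 1},{"tx": 0,"ty": 0.0209,"tz": 0,"rx": 0,"ry": 0,"rz": 0.25,"gripper": 1},{"tx": 0,"ty": 0.0209,"tz": 0,"rx": 0,"ry": 0,"rz": 0.25,"gripper": 1},{"tx": 0,"ty": 0,"tz": 0,"rx": 0,"ry": 0,"rz": 0,"gripper": 1}]}}

```text
time_s: 42.28
ee_pos: [487.9, -353.2, 137.4]
ee_rot: [180.0, 0.2, 149.5]
force: [5.2, -1.8, -2.2]
gripper_width: 17.8
gripper_force: 8.0
```

```bash
cat > kn.py <<'E'
import numpy as np; from workcell import env
s=env.state(); p=s["ee_pos"][:2]-[558.5,-388]; print("r",np.hypot(*p).round(1),"angle from -x cw",(180-np.degrees(np.arctan2(p[1],p[0]))).round(1),s["ee_rot"].round(1),s["force"].round(1),s["ee_pos"].round(1))
E
python3 kn.py
```

```text
r 78.7 angle from -x cw 26.3 [180.    0.2 149.5] [ 5.2 -1.8 -2.2] [ 487.9 -353.2  137.4]
```

>>> {"method": "send_rows", "body": {"motion": [{"tx": 0,"ty": 0.0209,"tz": 0,"rx": 0,"ry": 0,"rz": 0.25,"gripper": 1},{"tx": 0,"ty": 0.0209,"tz": 0,"rx": 0,"ry": 0,"rz": 0.25,"gripper": 1},{"tx": 0,"ty": 0.0209,"tz": 0,"rx": 0,"ry": 0,"rz": 0.25,"gripper": 1},{"tx": 0,"ty": 0.0209,"tz": 0,"rx": 0,"ry": 0,"rz": 0.25,"gripper": 1},{"tx": 0,"ty": 0,"tz": 0,"rx": 0,"ry": 0,"rz": 0,"gripper": 1}]}}

```text
time_s: 42.9
ee_pos: [515.1, -323.8, 137.4]
ee_rot: [180.0, 0.2, 119.6]
force: [3.7, -4.5, -3.2]
gripper_width: 17.8
gripper_force: 8.0
```

```bash
python3 kn.py
```

```text
r 77.6 angle from -x cw 55.9 [180.    0.2 119.6] [ 3.7 -4.5 -3.2] [ 515.1 -323.8  137.4]
```

>>> {"method": "send_rows", "body": {"motion": [{"tx": -0.004,"ty": 0.0209,"tz": 0,"rx": 0,"ry": 0,"rz": 0.25,"gripper": 1},{"tx": 0,"ty": 0.0209,"tz": 0,"rx": 0,"ry": 0,"rz": 0.25,"gripper": 1},{"tx": 0,"ty": 0.0209,"tz": 0,"rx": 0,"ry": 0,"rz": 0.25,"gripper": 1},{"tx": 0,"ty": 0.008,"tz": 0,"rx": 0,"ry": 0,"rz": 0.1,"gripper": 1},{"tx": 0,"ty": 0,"tz": 0,"rx": 0,"ry": 0,"rz": 0,"gripper": 1}]}}

```text
time_s: 43.52
ee_pos: [547.6, -311.6, 137.4]
ee_rot: [180.0, -0.1, 94.1]
force: [2.3, 1.0, 0.8]
gripper_width: 17.6
gripper_force: 8.0
```

```bash
python3 kn.py
```

```text
r 77.2 angle from -x cw 81.9 [ 1.80e+02 -1.00e-01  9.41e+01] [2.3 1.  0.8] [ 547.6 -311.6  137.4]
```

Nearly there; creeping to the stop.

>>> {"method": "send_rows", "body": {"motion": [{"tx": 0,"ty": 0.008,"tz": 0,"rx": 0,"ry": 0,"rz": 0,"gripper": 1},{"tx": 0,"ty": 0.006,"tz": 0,"rx": 0,"ry": 0,"rz": 0,"gripper": 1},{"tx": 0,"ty": 0,"tz": 0,"rx": 0,"ry": 0,"rz": 0,"gripper": 1}]}}

```text
time_s: 43.9
ee_pos: [554.2, -310.8, 137.2]
ee_rot: [-180.0, -0.1, 93.9]
force: [-2.9, 3.2, 3.3]
gripper_width: 17.6
gripper_force: 8.0
```

```bash
python3 kn.py
```

```text
r 77.3 angle from -x cw 86.8 [-1.80e+02 -1.00e-01  9.39e+01] [-2.9  3.2  3.3] [ 554.2 -310.8  137.2]
```

>>> {"method": "send_rows", "body": {"motion": [{"tx": 0,"ty": 0.008,"tz": 0,"rx": 0,"ry": 0,"rz": 0,"gripper": 1},{"tx": 0,"ty": 0.006,"tz": 0,"rx": 0,"ry": 0,"rz": 0,"gripper": 1},{"tx": 0,"ty": 0,"tz": 0,"rx": 0,"ry": 0,"rz": 0,"gripper": 1}]}}

```text
time_s: 44.28
ee_pos: [557.7, -310.6, 137.0]
ee_rot: [-179.5, -0.1, 94.0]
force: [-11.4, 2.5, 6.4]
gripper_width: 18.1
gripper_force: 8.0
```

```bash
python3 kn.py
```

```text
r 77.4 angle from -x cw 89.4 [-1.795e+02 -1.000e-01  9.400e+01] [-11.4   2.5   6.4] [ 557.7 -310.6  137. ]
```

>>> {"method": "send_rows", "body": {"motion": [{"tx": 0,"ty": 0.006,"tz": 0,"rx": 0,"ry": 0,"rz": 0,"gripper": 1},{"tx": 0,"ty": 0,"tz": 0,"rx": 0,"ry": 0,"rz": 0,"gripper": 1}]}}

```text
time_s: 44.52
ee_pos: [559.0, -310.5, 136.9]
ee_rot: [-179.3, -0.1, 94.0]
force: [-15.9, 0.7, 8.5]
gripper_width: 20.1
gripper_force: 8.0
```

```bash
python3 kn.py
```

```text
r 77.5 angle from -x cw 90.3 [-1.793e+02 -1.000e-01  9.400e+01] [-15.9   0.7   8.5] [ 559.  -310.5  136.9]
```

At the stop. I'll open the fingers, rise straight up and withdraw.

>>> {"method": "send_rows", "body": {"motion": [{"tx": 0,"ty": 0,"tz": 0,"rx": 0,"ry": 0,"rz": 0,"gripper": -1},{"tx": 0,"ty": 0,"tz": 0,"rx": 0,"ry": 0,"rz": 0,"gripper": -1},{"tx": 0,"ty": 0,"tz": 0,"rx": 0,"ry": 0,"rz": 0,"gripper": -1},{"tx": 0,"ty": 0,"tz": 0,"rx": 0,"ry": 0,"rz": 0,"gripper": -1},{"tx": 0,"ty": 0,"tz": -0.06,"rx": 0,"ry": 0,"rz": 0,"gripper": -1},{"tx": 0,"ty": 0,"tz": -0.1,"rx": 0,"ry": 0,"rz": 0,"gripper": -1},{"tx": 0,"ty": 0,"tz": -0.06,"rx": 0,"ry": 0,"rz": 0,"gripper": -1},{"tx": 0,"ty": -0.1,"tz": 0,"rx": 0,"ry": 0,"rz": 0,"gripper": -1},{"tx": 0,"ty": -0.1,"tz": 0,"rx": 0,"ry": 0,"rz": 0,"gripper": -1},{"tx": 0,"ty": -0.1,"tz": 0,"rx": 0,"ry": 0,"rz": 0,"gripper": -1},{"tx": 0,"ty": 0,"tz": 0,"rx": 0,"ry": 0,"rz": 0,"gripper": -1},{"tx": 0,"ty": 0,"tz": 0,"rx": 0,"ry": 0,"rz": 0,"gripper": -1}]}}

```text
time_s: 46.02
ee_pos: [415.8, -321.2, 247.7]
ee_rot: [179.9, 0.0, 93.9]
force: [1.0, 0.6, 0.3]
gripper_width: 91.2
gripper_force: 0.0
```

```bash
python3 kn.py
python3 - <<'E'
from h import *
t=grab("top"); s=grab("side")
a=cv2.convertScaleAbs(t["frame"][145:265,220:480],alpha=1.8); b=s["frame"][130:330,180:450]
o=np.vstack([cv2.copyMakeBorder(cv2.resize(a,(520,240),interpolation=cv2.INTER_CUBIC),0,0,0,0,0),cv2.copyMakeBorder(cv2.resize(b,(486,360),interpolation=cv2.INTER_CUBIC),0,0,0,34,0)])
save({"frame":o},"k10.png")
E
```

```text
r 157.6 angle from -x cw 25.1 [179.9   0.   93.9] [1.  0.6 0.3] [ 415.8 -321.2  247.7]
```

View pics/k10.png

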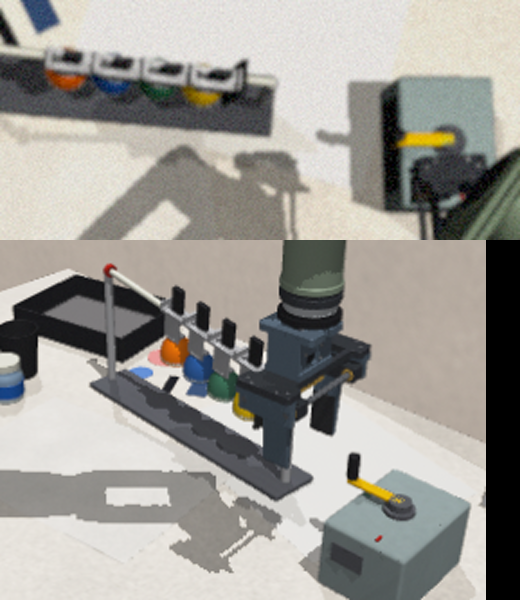

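The four bells hang evenly queued at the stop, and the handle points to the rail side at (352,480), parallel to the box edge. The gripper touches nothing, and the pot and jar are in place. I'm handing in the job.

```bash
python3 -c "
from workcell import env; print(env.job_done())"
```

```text
the job is handed in; nothing more can be done
None
```

The job is handed in: the damper was shut first, the four bells present (yellow, green, blue, orange) hang queued from the stop, and the damper is fully open again; the pot and jar were not touched.

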